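Stack an empty parts crate on the loaded one

ROBOT

A 6-joint arm with a two-finger parallel gripper is mounted at the origin on the work surface. World frame = base frame: x ahead of the robot, y to its left, z up, the work surface at z = 0. Lengths are in mm, angles in rad, forces in N, time in s.
With the tool pointing down it reaches from about 350 to 875 mm from the base axis. Payload 4.2 kg.
Tool frame: the origin (TCP) lies on the centre line of the jaws, within the pads' length; the fingertips stand 14 mm ahead of it and the grasp point (between the pads) lies 5 mm behind it (tcp_to_tips is the distance from the TCP to the fingertips, in mm); z points along the fingers, y is the direction in which the jaws open and shut (so a half turn about z gives the same grasp; the last joint's range is limited). The gripper opens to 85 mm and grips with 20 to 120 N. Pads are 22 mm wide; open, the fingers measure 114 mm over their backs; the gripper's body (76 mm by 85 mm) begins 54 mm behind the grasp point. The pads swing forward as they close: fully open they stand 13 mm farther back than shut.
Start: joints at [1.504, 0.385, 0.008, 0, -1.194, -0.259], TCP at [200.009, 592.111, 245.312] pointing down, gripper open.
Joint ranges: [-3.14, 3.14], [-1.21, 2.06], [-1.07, 1.41], [-3.16, 2.05], [-2.99, -0.16], [-3.1, 3.1]. Speed limits (rad/s): [2.79, 2.79, 3.14, 3.14, 3.14, 3.14].

INTERFACE

Orientations are given as a unit quaternion [x, y, z, w].
In Python, from bench import read_state, get_image, job_done, tcp_to_tips gives the robot as it stands. The module is installed in compiled form; this text tells all that it offers.
- The arm moves only by the tool play_rows, never from a script. Its argument "targets" is a list of rows, each an object of numbers: "gripper": the gripper's target within -1 to 1 (shut at 1, half-way at 0, fully open at -1); "tx", "ty", "tz": the shift along the tool's x, y, z scaled (see below); "spin": the turn about the tool's z scaled (see below). A call has 1 to 12 rows; each row is the pose to reach, as a shift and turn from the pose commanded when the call began, along the tool's axes at that moment; what a row does not reach only later rows make up. The controller multiplies each number of a shift by 0.25 m and each number of a turn by pi/4 rad. A row lasts 1/8 s, in which the tool goes at most 62.5 mm and 10.7 degrees, less where a joint would pass 70% of its speed; a pose out of reach is approached as far as the arm can. A call with a number of a shift or a turn outside -1 to 1 is refused whole. A call with a gripper value outside its range is refused whole. The fingers move at their own pace and stop on an object; the grip force is fixed at half the most. Time passes only in rows, so rows that repeat a pose let the fingers close. It gives the time, the measured TCP pose, the force and the opening at its end, in the units of the state.
- read_state(): the state, without advancing time (a new reading comes with each control period).
- get_image(name): name is "scene" or "top" or "wrist"; returns a dict with "frame" (420x560x3 uint8, red, green, blue), "depth" (420x560 float32, mm along the optical axis (not along the pixel's ray), 0 where there is no reading), "mtx" (3x3 intrinsics, pixels), "world_to_cam" (4x4, takes a point from world to camera coordinates). Camera axes: x right, y up, looking along -z (the intrinsics and any distortion apply to the point x, -y, -z); pixel columns grow to the right and rows downward; lengths in mm; the calibration is good to about 2 mm. A picture is of the moment at which its call begins.
- job_done(): hands the job in, once; it reports no verdict.
The state is a dict: "clock": time; "joints": joint angles; "joint_vel": joint speeds; "joint_efforts": joint torques, N m; "position": TCP position; "ee_rot": TCP orientation; "contact_force": force on the tool from outside, world axes, zero at the start; "wrist_torque": the same for the moment, N m; "gripper_width": finger opening in mm.
Only numpy, scipy, OpenCV 4.12 (cv2) and the standard library are available. Lean on these libraries where they do the work, as an engineer would, in place of code of your own. Each camera call takes 0.05 s, during which the arm holds its last target.

TASK

Both lots of parts from this bike are to stand in one stack: lift the crate with the crank arm out of the empty one it is nested in and stack it, turned half round, on the crate with the cassette. It must stand level and fully home, the two feet on that crate's lug side tucked under the overhanging rim lugs, the other two down in their pockets, and the crank arm still in it. Set it down rather than dropping it, let go, and leave the two other crates and everything on the bench where they are.

Things in the scene. Friction and masses are not known exactly. Their poses are not given: they have to be found in the camera images.
- top_crate_centre (a point): Crate to stack, nested in an empty one (underside 26 mm above its mate's) with a crank arm in it. Blue plastic, 226 long, 156 wide, 75 high, 0.25-0.4 kg empty. Point half-way up its middle; x along its length to the end with the white card, z up. Opening 200 x 130 inside a stiff rim band 13 thick, 26 high; walls below step 4 in and slope to a 180 x 110 floor. The other two crates are alike.
- top_crate_label (a point): Blank white card on the crate to stack: middle of its +x end band, 113 mm along x from its centre and 25 mm above it. It tells which way round the crate is.
- top_crate_grip (a point): Middle of the plain stretch (x -23 to +30) of one long rim band of the crate to stack: 71.5 mm along +y from the crate's centre, 13 mm below the rim; axes as the crate's. Flat faces 6.5 mm either side of it in y, 13 mm up and down. The other long band is alike, 71.5 mm along -y.
- top_crate_foot (a point): Sole of one of four feet of the crate to stack: at x +70, y +65 from its middle, 8 mm above its underside. All four: x +70 and -40, y +65 and -65. A sole is 14 long (x), its toe 73 mm from the middle in y; the foot is 5 thick, with a slot 8 high and 5 deep over its toe. It ends a hollow rib that stands out to 82 mm at the rim and is an open channel inside.
- loaded_crate_pocket (a point): Floor of one of four pockets in the loaded crate's long rims: x +40, y +70 from its origin, 7 mm below the rim, 68 above the bench. All four: x +40 and -70, y +70 and -70; each 17 long (x), open to the inside, closed outside at y 74.5. A foot has 1.5 mm play each way in x and y; one that misses stands on the rim, 7 mm too high, or on a lug, 10 too high.
- loaded_crate_lug (a point): Inner edge, on the underside, of one of two rim lugs of the loaded crate: x +40, y +71, 75 mm above its underside. Lugs (x +40 and -70, on the +y side only) are plates 15 long, 3 thick, lying on the rim over the outer 3.5 mm of the pockets: 7 mm free height below. Toes go in under them from the inside with that side tipped some 3 to 5 degrees down, so the other feet clear their rim.
- loaded_crate: The crate standing alone, same kind, with a sprocket cassette and brake caliper loose in it (up to 43 mm high; about 0.8 kg in all). Origin: centre of its underside; x to its card end, y to its lug side. Put on it the same way round a crate would nest, ribs in channels; turned 180 degrees its feet stand in the pockets, its underside then 60 mm above the loaded crate's, toes under the lugs.
- crank_middle (a point): Middle of a dark steel crank arm (125 mm long, about 22 mm high, 0.18-0.36 kg) lying loose on the floor of the crate to stack, its heavy boss towards the card end; point 9 mm above its underside, x along it.
- base_crate: The lower of the two nested empty crates, same kind and size, standing on the bench. Origin at the centre of its underside, x towards its card end.
- pedal: Bystander: black platform pedal lying flat, 85 x 85 x 22 mm with a steel axle stub; origin at its centre, 5 mm below its underside.
- tape_roll: Bystander: roll of grey tape lying flat, 84 mm across, 24 high; origin at the centre of its underside.
- grease_tub: Bystander: grey tub with a black lid, 60 mm across, 55 high; origin at the centre of its underside.
- cone_wrench: Bystander: flat steel spanner, 150 mm long, 4 thick; origin at the middle of its underside, x along it.
- screwdriver: Bystander: screwdriver with a red handle, 190 mm long, lying flat; x along it.
- brake_disc: Bystander: steel brake disc lying flat, 156 mm across, 3 thick; origin at the centre of its underside.
- oil_bottle: Bystander: small black oil bottle, 38 mm across, 85 high, upright; origin at the centre of its underside.
There are look-alikes about, which are no part of the job. Leave any red look-alike of the part that bears crank_middle alone.

How it is judged (in metres and radians):
On the way:
1. the crate is lifted clear of the empty one (z of top_crate_centre in the frame of base_crate above 0.115 m), for 0.1 s.
At the end, for the whole second after the job is handed in: The crate stands on the loaded crate turned half round from it: undersides 58 to 62 mm apart, centred within 4.5 mm, level within 1.4 and in line within 2.6 degrees, at rest, the crank arm lying in it; the loaded crate within 40 mm and the empty one within 30 mm of their start (z of top_crate_centre in the frame of loaded_crate between 0.0955 and 0.0995 m and x of top_crate_centre in the frame of loaded_crate between -0.0045 and 0.0045 m and y of top_crate_centre in the frame of loaded_crate between -0.0045 and 0.0045 m and x of top_crate_label in the frame of loaded_crate below -0.09 m and angle between top_crate_centre's own z axis and vertical below 0.025 rad and angle between the x axis of top_crate_centre and the x axis of loaded_crate, either way round below 0.045 rad and linear speed of top_crate below 0.01 m/s and z of crank_middle in the frame of top_crate between 0 and 0.035 m and horizontal distance between crank_middle and top_crate_centre below 0.08 m and distance of base_crate from where it was at the start of the episode below 0.03 m and distance of loaded_crate from where it was at the start of the episode below 0.04 m); the robot touches nothing.
It fails at once if the crate is dropped onto the loaded one (falling freely from over 15 mm too high) (horizontal distance between top_crate_centre and loaded_crate below 0.08 m and z of top_crate_centre in the frame of loaded_crate above 0.1125 m and contact force between the fingers and top_crate below 0.02 N and linear speed of top_crate above 0.12 m/s).
It fails at once if the loaded crate is pushed over 40 mm or the other empty crate over 30 mm from its place, or either is tipped over 15 degrees (distance of loaded_crate from where it was at the start of the episode above 0.04 m or distance of base_crate from where it was at the start of the episode above 0.03 m or angle between any of loaded_crate, base_crate's own z axis and vertical above 0.26 rad).
It fails at once if a bystander is pushed over 30 mm from its place, or the tub or bottle is knocked over (distance of any of pedal, tape_roll, grease_tub, cone_wrench, screwdriver, brake_disc, oil_bottle from where it was at the start of the episode above 0.03 m or angle between any of grease_tub, oil_bottle's own z axis and vertical above 0.6 rad).
It also fails if it takes over 51 s, if anything falls off the work surface, if the arm or the gripper's body presses on something with over 40 N, if the wrist force passes 120 N, or if a joint passes its speed limit or range.

## Working session

There is one attempt and no reset: what is moved stays moved. The work goes in short steps, Python scripts to look and compute and a tool call to move; the robot and the scene stay as the last step left them, time stands still between calls to the robot, and variables do not carry over. Pictures are saved under pics/ and viewed, and the job is handed in when it is done.

Besides the shell and the picture viewer there is one more tool, called after "Call:" as a command line: name --argument value ..., lists and objects as JSON in quotes. play_rows: Moves the arm, as the interface text tells. Its arguments: {"type":"object","properties":{"targets":{"type":"array","items":{"type":"object","properties":{"gripper":{"type":"number"},"tx":{"type":"number","minimum":-1,"maximum":1},"ty":{"type":"number","minimum":-1,"maximum":1},"tz":{"type":"number","minimum":-1,"maximum":1},"spin":{"type":"number","minimum":-1,"maximum":1}}}}},"required":["targets"]}

```bash
mkdir -p pics
python3 - <<'E'
from bench import *
import cv2,numpy as np
s=read_state();print(s); print(tcp_to_tips)
for n in ["scene","top","wrist"]:
    d=get_image(n);cv2.imwrite(f"pics/{n}0.png",d["frame"][:,:,::-1]);np.savez(f"{n}0.npz",**d)
    print(n,d["mtx"].round(1).tolist(),d["world_to_cam"].round(4).tolist())
E
```

```text
{'clock': 0.0, 'joints': array([ 1.50362370e+00,  3.85539209e-01,  6.61027865e-03, -5.01757723e-04,
       -1.19398475e+00, -2.58609665e-01]), 'joint_vel': array([ 0.00232439,  0.00144019,  0.00111928, -0.00092914, -0.00021502,
        0.000488  ]), 'joint_efforts': array([ 1.94026499e-03, -3.92286515e+01,  1.88403636e+01,  4.18604091e+00,
       -4.63831821e-03,  1.29723432e-06]), 'position': array([199.82804072, 591.60470157, 244.22552231]), 'ee_rot': array([ 9.86746951e-01, -1.62262994e-01, -1.30932234e-04,  1.07611682e-03]), 'contact_force': array([-1.4275458 ,  0.38646569,  0.77323315]), 'wrist_torque': array([0.00446813, 0.01317859, 0.04482338]), 'gripper_width': 85.38644757625138}
14.0
scene [[483.3, 0.0, 281.8], [0.0, 483.3, 197.8], [0.0, 0.0, 1.0]] [[0.7824, 0.6228, 0.0081, -407.7968], [-0.4077, 0.5022, 0.7627, 206.4599], [0.4709, -0.6, 0.6467, -1483.1235], [0.0, 0.0, 0.0, 1.0]]
top [[421.0, 0.0, 278.5], [0.0, 421.0, 215.6], [0.0, 0.0, 1.0]] [[-0.0273, -0.9996, -0.0062, -28.3855], [0.9981, -0.0276, 0.0552, -545.6262], [-0.0553, -0.0047, 0.9985, -1193.705], [0.0, 0.0, 0.0, 1.0]]
wrist [[362.7, 0.0, 282.8], [0.0, 362.7, 202.8], [0.0, 0.0, 1.0]] [[-0.3198, -0.9475, 0.0017, 625.0231], [0.9086, -0.3072, -0.283, 37.284], [0.2686, -0.0889, 0.9591, -378.7938], [0.0, 0.0, 0.0, 1.0]]
```

View pics/scene0.png

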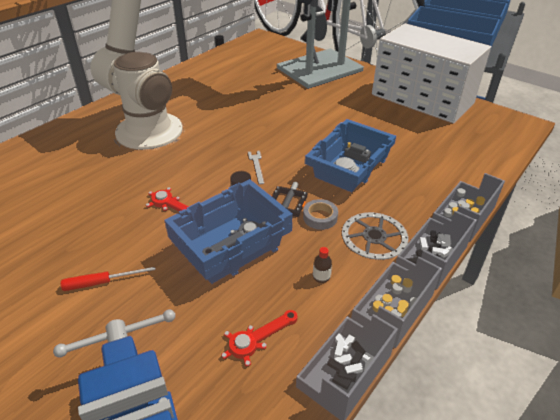

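View pics/top0.png

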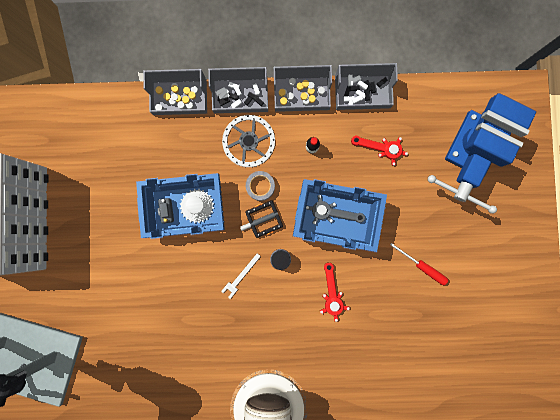

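View pics/wrist0.png

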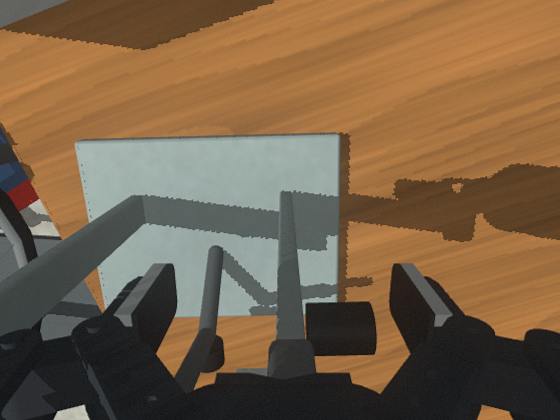

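Run:
```python
import cv2,numpy as np
t=cv2.imread("pics/top0.png");s=cv2.imread("pics/scene0.png")
cv2.imwrite("pics/c1.png",np.hstack([cv2.resize(t[165:250,130:230],(400,340),interpolation=2),cv2.resize(t[170:255,292:392],(400,340),interpolation=2)]))
a=cv2.resize(s[175:285,160:300],None,fx=2.8,fy=2.8,interpolation=2);b=cv2.resize(s[115:195,295:400],None,fx=3.6,fy=3.6,interpolation=2)
h=max(a.shape[0],b.shape[0]);P=lambda i:cv2.copyMakeBorder(i,0,h-i.shape[0],0,0,0)
o=np.hstack([P(a),P(b)]);cv2.imwrite("pics/c2.png",o);print(o.shape)
```

```text
(308, 770, 3)
```

View pics/c1.png

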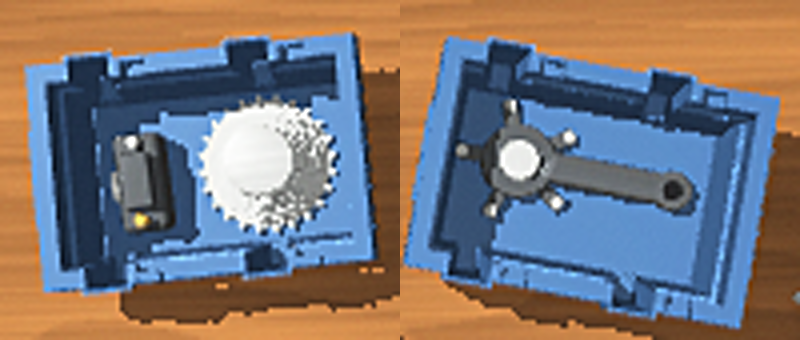

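View pics/c2.png

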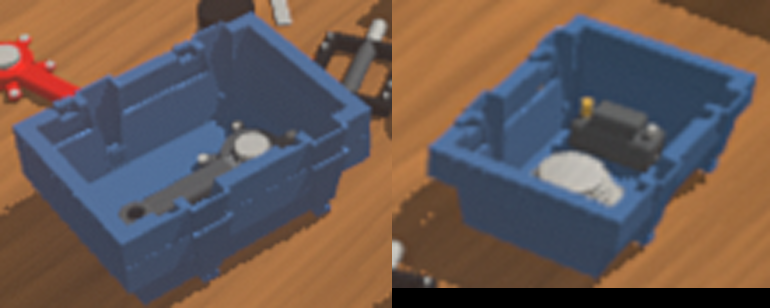

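```bash
cat > h.py <<'E'
import cv2,numpy as np
from bench import *
def load(n): return dict(np.load(n+".npz"))
def cloud(d):
    K=d["mtx"];z=d["depth"].astype(float);h,w=z.shape
    u,v=np.meshgrid(np.arange(w),np.arange(h))
    X=(u-K[0,2])/K[0,0]*z;Y=(v-K[1,2])/K[1,1]*z
    P=np.stack([X,-Y,-z,np.ones_like(z)],-1)@np.linalg.inv(d["world_to_cam"]).T
    P=P[...,:3];P[z==0]=np.nan
    return P
def cast(d,uv,z0):
    K=d["mtx"];C=np.linalg.inv(d["world_to_cam"]);uv=np.atleast_2d(uv).astype(float)
    r=np.stack([(uv[:,0]-K[0,2])/K[0,0],-(uv[:,1]-K[1,2])/K[1,1],-np.ones(len(uv))],1)@C[:3,:3].T
    o=C[:3,3];return o+r*((z0-o[2])/r[:,2])[:,None]
def proj(d,p):
    p=np.atleast_2d(p);q=np.c_[p,np.ones(len(p))]@d["world_to_cam"].T
    K=d["mtx"];return np.stack([K[0,2]-K[0,0]*q[:,0]/q[:,2],K[1,2]+K[1,1]*q[:,1]/q[:,2]],1)
def blue(d):
    f=d["frame"];hsv=cv2.cvtColor(f,cv2.COLOR_RGB2HSV)
    return cv2.inRange(hsv,(100,70,30),(125,255,255))
def snap(n,tag):
    d=get_image(n);np.savez(tag+".npz",**d);cv2.imwrite(f"pics/{tag}.png",d["frame"][:,:,::-1]);return d
def raft(P,m,lo,hi,xy,r=170):
    s=(m>0)&(P[...,2]>lo)&(P[...,2]<hi)&(np.hypot(P[...,0]-xy[0],P[...,1]-xy[1])<r)
    return P[s]
E
python3 - <<'E'
from h import *
for n in ["top0","scene0"]:
    d=load(n);P=cloud(d);m=blue(d)
    if n=="top0": print(P[207,180],P[216,341],P[250,330], P[350,450])
    for nm,uv in (("L",(207,180)),("T",(216,341))):
        if n=="top0":
            c=P[uv]; 
            if nm=="L": cl=c
            else: ct=c
        c=cl if nm=="L" else ct
        s=raft(P,m,20,130,c)
        hist,e=np.histogram(s[:,2],np.arange(20,130,4));print(n,nm,len(s),[(int(a),int(b)) for a,b in zip(e,hist)][6:24])
        lo,hi=(68,82) if nm=="L" else (94,108)
        s=raft(P,m,lo,hi,c);r=cv2.minAreaRect(s[:,:2].astype(np.float32));print(r,np.median(s[:,2]))
E
```

```text
[578.25677286 241.93011557   4.23693423] [ 537.09075838 -218.094576     46.02313903] [ 4.41883972e+02 -1.89496227e+02 -3.43507968e-01] [ 148.23103689 -522.01458856   -1.79542333]
top0 L 2258 [(44, 118), (48, 166), (52, 71), (56, 70), (60, 72), (64, 106), (68, 181), (72, 607), (76, 337), (80, 17), (84, 0), (88, 0), (92, 0), (96, 0), (100, 0), (104, 0), (108, 0), (112, 0)]
((577.6287841796875, 227.61215209960938), (164.380126953125, 231.05250549316406), 4.577577114105225) 74.71278645928226
top0 T 4409 [(44, 99), (48, 132), (52, 92), (56, 82), (60, 69), (64, 89), (68, 89), (72, 234), (76, 131), (80, 64), (84, 43), (88, 64), (92, 108), (96, 331), (100, 705), (104, 112), (108, 1), (112, 0)]
((537.56005859375, -206.63479614257812), (229.93797302246094, 164.29385375976562), 77.70671844482422) 101.06820825447448
scene0 L 2744 [(44, 106), (48, 169), (52, 185), (56, 209), (60, 200), (64, 221), (68, 233), (72, 465), (76, 269), (80, 3), (84, 0), (88, 0), (92, 0), (96, 0), (100, 0), (104, 0), (108, 0), (112, 0)]
((579.6228637695312, 225.77975463867188), (165.4366455078125, 233.7732391357422), 4.213695049285889) 74.51100388227684
scene0 T 6231 [(44, 158), (48, 235), (52, 251), (56, 256), (60, 296), (64, 257), (68, 266), (72, 390), (76, 292), (80, 268), (84, 258), (88, 256), (92, 283), (96, 380), (100, 1042), (104, 70), (108, 1), (112, 0)]
((538.7938842773438, -209.04852294921875), (228.44053649902344, 167.84837341308594), 78.02188873291016) 101.12175740271414
```

Run:
```python
from h import *
from scipy.spatial.transform import Rotation as R
s=read_state();d=load("wrist0");C=np.linalg.inv(d["world_to_cam"])
Rt=R.from_quat(s["ee_rot"]).as_matrix()
print("tool axes",Rt.round(3));print("cam in tool",(Rt.T@(C[:3,3]-s["position"])).round(1));print("cam look in tool",(Rt.T@-C[:3,2]).round(3),"up",(Rt.T@C[:3,1]).round(3),"right",(Rt.T@C[:3,0]).round(3))
```

```text
tool axes [[ 0.947 -0.32  -0.   ]
 [-0.32  -0.947 -0.002]
 [ 0.     0.002 -1.   ]]
cam in tool [  71.3   -0.9 -128.3]
cam look in tool [-0.283  0.     0.959] up [ 0.959 -0.     0.283] right [0. 1. 0.]
```

Call:
play_rows --targets '[{"tx": 0.87, "ty": 0.486, "tz": -0.22, "spin": -0.516, "gripper": 0}, {"tx": 0.87, "ty": 0.486, "tz": -0.22, "spin": -0.516, "gripper": 0}, {"tx": 0.87, "ty": 0.486, "tz": -0.22, "spin": -0.516, "gripper": 0}, {"tx": 0.87, "ty": 0.486, "tz": -0.22, "spin": -0.516, "gripper": 0}, {"tx": 0.87, "ty": 0.486, "tz": -0.22, "spin": -0.516, "gripper": 0}]'

```text
clock: 0.78
position: [369.3, 404.9, 301.6]
ee_rot: [0.999, 0.037, 0.001, -0.001]
contact_force: [0.2, 0.3, -0.6]
gripper_width: 42.6
```

```bash
cat >> h.py <<'E'
from scipy.spatial.transform import Rotation as R
def plan(target,xdir=None):
    """shift in tool units to a world target; xdir=wanted world angle (deg) of tool x"""
    s=read_state();M=R.from_quat(s["ee_rot"]).as_matrix();a=np.degrees(np.arctan2(M[1,0],M[0,0]))
    v=M.T@(np.array(target)-s["position"])
    print("clock",round(s["clock"],2),"pos",s["position"].round(1),"xdir",a.round(2),"j",np.degrees(s["joints"]).round(1),"F",s["contact_force"].round(1),"w",round(s["gripper_width"],1))
    print("shift units",(v/250).round(4), "spin",None if xdir is None else (-((xdir-a+180)%360-180)/45).round(4))
E
python3 -c "
from h import *
plan([533,223,300],4.5)"
```

```text
clock 0.78 pos [369.3 404.9 301.6] xdir 4.28 j [ 64.6  12.4  -5.1   0.  -72.4  29.7] F [ 0.2  0.3 -0.6] w 42.6
shift units [0.5987 0.7747 0.0061] spin -0.0048
```

Call:
play_rows --targets '[{"tx": 0.6, "ty": 0.775, "tz": 0}, {"tx": 0.6, "ty": 0.775, "tz": 0}, {"tx": 0.6, "ty": 0.775, "tz": 0}, {"tx": 0.6, "ty": 0.775, "tz": 0}, {"tx": 0.6, "ty": 0.775, "tz": 0}, {"tx": 0.6, "ty": 0.775, "tz": 0}]'

```text
invalid input
```

```bash
python3 -c "
from h import *
snap('wrist','wL1')
plan([533,223,300],4.5)"
```

```text
clock 0.82 pos [368.5 405.7 301. ] xdir 4.36 j [ 64.7  12.5  -5.1  -0.  -72.3  29.7] F [ 0.3 -0.4 -0.3] w 42.5
shift units [0.6005 0.7789 0.0034] spin -0.0031
```

View pics/wL1.png

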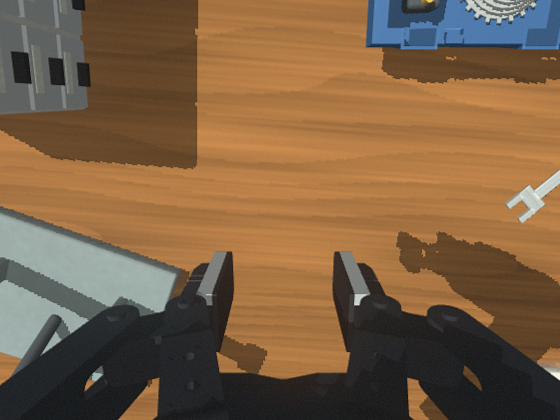

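All five fields are needed per row. The picture shows only the corner of the loaded crate at (370–560, 0–45), so I'll move on to it.

Call:
play_rows --targets '[{"tx": 0.6, "ty": 0.775, "tz": 0, "spin": 0, "gripper": 0}, {"tx": 0.6, "ty": 0.775, "tz": 0, "spin": 0, "gripper": 0}, {"tx": 0.6, "ty": 0.775, "tz": 0, "spin": 0, "gripper": 0}, {"tx": 0.6, "ty": 0.775, "tz": 0, "spin": 0, "gripper": 0}, {"tx": 0.6, "ty": 0.775, "tz": 0, "spin": 0, "gripper": 0}, {"tx": 0.6, "ty": 0.775, "tz": 0, "spin": 0, "gripper": 0}]'

```text
clock: 1.58
position: [531.6, 227.0, 299.4]
ee_rot: [0.999, 0.04, -0.001, 0.0]
contact_force: [-0.1, 0.6, -0.1]
gripper_width: 42.3
```

```bash
python3 -c "
from h import *
snap('wrist','wL2')
plan([533,223,300],4.5)"
```

```text
clock 1.62 pos [531.4 227.4 299.8] xdir 4.65 j [ 39.2  15.6  -1.1  -0.  -73.4  55.5] F [ 0.5  0.8 -0.5] w 43.2
shift units [ 0.005   0.0179 -0.0009] spin 0.0033
```

View pics/wL2.png

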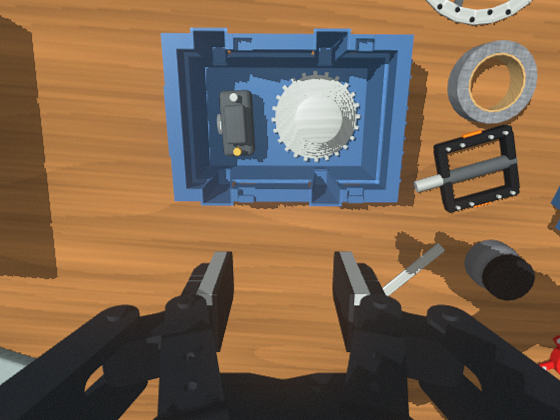

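```bash
cat >> h.py <<'E'
def rim(d,z0,c0,band=6,lo=None):
    P=cloud(d);m=blue(d)
    s=(m>0)&(np.abs(P[...,2]-z0)<band)&(np.hypot(P[...,0]-c0[0],P[...,1]-c0[1])<150)
    v,u=np.nonzero(s);Q=cast(d,np.c_[u,v],z0)[:,:2]
    return Q,s,np.median(P[s][:,2])
def fit(Q,c0,a0):
    """outer edge lines of rim band -> centre, angle(deg)"""
    c=np.array(c0,float);a=np.radians(a0)
    for it in range(4):
        e=np.array([np.cos(a),np.sin(a)]);n=np.array([-e[1],e[0]])
        L=np.c_[(Q-c)@e,(Q-c)@n]
        def edge(ax,sg,lo,hi,excl=()):
            o=1-ax;pts=[]
            for b in np.arange(lo,hi,2.0):
                if any(x0<=b<=x1 for x0,x1 in excl): continue
                k=(L[:,o]>=b)&(L[:,o]<b+2.0)
                if k.sum()<3: continue
                pts.append((b+1,sg*np.sort(sg*L[k,ax])[-2:].mean()))
            pts=np.array(pts);p=np.polyfit(pts[:,0],pts[:,1],1)
            for _ in range(3):
                r=pts[:,1]-np.polyval(p,pts[:,0]);g=abs(r)<max(1.0,2*np.median(abs(r)));p=np.polyfit(pts[g,0],pts[g,1],1)
            return p,len(pts)
        ex=((55,85),(-57,-25))
        (t,_),(b,_)=edge(1,1,-105,105,ex),edge(1,-1,-105,105,ex)
        (r,_),(l,_)=edge(0,1,-68,68),edge(0,-1,-68,68)
        da=(t[0]+b[0])/2
        dx=(r[1]+l[1])/2;dy=(t[1]+b[1])/2
        c=c+dx*e+dy*n;a+=da
    return c,np.degrees(a),dict(len=r[1]-l[1],wid=t[1]-b[1],slopes=np.degrees([t[0],b[0],-r[0],-l[0]]).round(2))
E
python3 - <<'E'
from h import *
d=load("wL2")
Q,s,z=rim(d,75,(578.5,227));print(z,fit(Q,(578.5,227),94.5))
d=load("top0")
Q,s,z=rim(d,75,(578.5,227));print(z,fit(Q,(578.5,227),94.5))
Q,s,z=rim(d,101,(538,-208));print(z,fit(Q,(538,-208),77.9))
f=cv2.imread("pics/wL2.png")[20:215,155:420];cv2.imwrite("pics/wL2c.png",cv2.resize(f,None,fx=3,fy=3,interpolation=2))
E
```

```text
74.6569473087767 (array([578.51276628, 228.84961566]), np.float64(94.20948680594115), {'len': np.float64(225.43472193183254), 'wid': np.float64(154.65439959601332), 'slopes': array([-0.03,  0.03,  0.17,  0.08])})
74.81349754452219 (array([577.4104677 , 226.83075119]), np.float64(94.17858755538907), {'len': np.float64(220.73876823997523), 'wid': np.float64(147.97437486662017), 'slopes': array([-0.2 ,  0.  ,  0.21,  0.06])})
101.130118071683 (array([ 536.97129012, -206.31670116]), np.float64(77.99443249212597), {'len': np.float64(220.35591146906856), 'wid': np.float64(148.07320693646778), 'slopes': array([ 0.07,  0.16, -0.17,  0.43])})
```

View pics/wL2c.png

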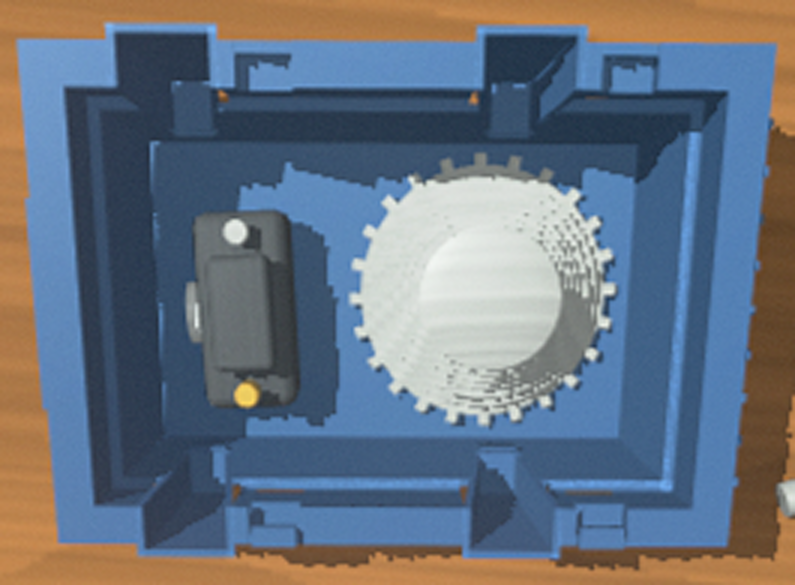

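The loaded crate is the standalone one at wrist px (162–412, 30–205). It has open pockets on the far side and lugs over the pockets on the robot side, at crop (275,535) and (605,512). Its rib spacing puts the +x end on the left, which is world +y. Next I'll view it in the orientation I'll place in.

Call:
play_rows --targets '[{"tx": 0.09, "ty": 0.1, "tz": -0.1, "spin": -0.24, "gripper": 0}, {"tx": 0.18, "ty": 0.2, "tz": -0.2, "spin": -0.48, "gripper": 0}, {"tx": 0.18, "ty": 0.2, "tz": -0.2, "spin": -0.72, "gripper": 0}, {"tx": 0.18, "ty": 0.2, "tz": -0.2, "spin": -0.96, "gripper": 0}, {"tx": 0.18, "ty": 0.2, "tz": -0.2, "spin": -1, "gripper": 0}]'

```text
clock: 2.25
position: [580.2, 181.5, 350.3]
ee_rot: [0.907, 0.42, -0.0, -0.0]
contact_force: [0.0, 0.2, 0.8]
gripper_width: 42.8
```

Call:
play_rows --targets '[{"tx": 0, "ty": 0, "tz": 0, "spin": -0.24, "gripper": 0}, {"tx": 0, "ty": 0, "tz": 0, "spin": -0.48, "gripper": 0}, {"tx": 0, "ty": 0, "tz": 0, "spin": -0.72, "gripper": 0}, {"tx": 0, "ty": 0, "tz": 0, "spin": -0.96, "gripper": 0}, {"tx": 0, "ty": 0, "tz": 0, "spin": -1, "gripper": 0}, {"tx": 0, "ty": 0, "tz": 0, "spin": -1, "gripper": 0}]'

```text
clock: 3.0
position: [580.6, 180.5, 350.3]
ee_rot: [0.679, 0.734, -0.0, -0.0]
contact_force: [0.3, 0.7, 0.5]
gripper_width: 42.9
```

Run:
```python
from h import *
d=snap('wrist','wL3')
plan([582,178,350],94.2)
Q,s,z=rim(d,75,(578.5,227));print(z,fit(Q,(578.5,227),94.5))
```

```text
clock 3.05 pos [580.7 180.4 350.3] xdir 94.44 j [ 32.5  17.5   8.6   0.  -81.1 152. ] F [ 0.6  0.  -0.9] w 42.6
shift units [-0.0098  0.0044  0.0012] spin 0.0054
74.65800489434929 (array([578.21313573, 229.00800526]), np.float64(94.20507610709541), {'len': np.float64(225.35503612984934), 'wid': np.float64(154.29285012219339), 'slopes': array([ 0.06, -0.06,  0.28, -0.19])})
```

View pics/wL3.png

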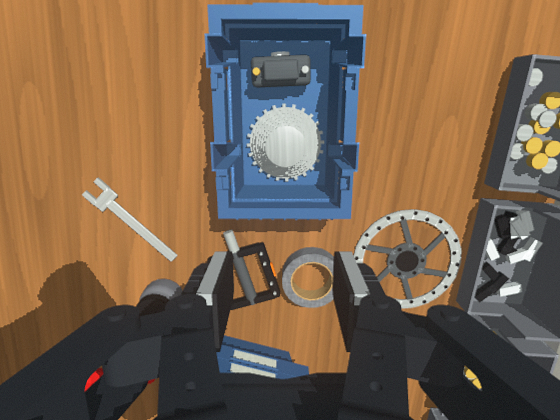

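Wrist views agree with each other (578, 229, 94.2°). The white card at (255,360) belongs to the nested stack's +y end. Now over to the stack.

Call:
play_rows --targets '[{"tx": -0.2, "ty": -0.04, "tz": -0.08, "spin": 0.24, "gripper": 0}, {"tx": -0.4, "ty": -0.08, "tz": -0.08, "spin": 0.48, "gripper": 0}, {"tx": -0.6, "ty": -0.12, "tz": -0.08, "spin": 0.72, "gripper": 0}, {"tx": -0.8, "ty": -0.14, "tz": -0.08, "spin": 0.96, "gripper": 0}, {"tx": -1, "ty": -0.18, "tz": -0.08, "spin": 1, "gripper": 0}]'

```text
clock: 3.68
position: [555.7, -74.3, 370.4]
ee_rot: [0.909, 0.417, 0.0, 0.0]
contact_force: [0.3, -0.2, -0.6]
gripper_width: 42.7
```

Call:
play_rows --targets '[{"tx": 0, "ty": 0, "tz": 0, "spin": 0.24, "gripper": 0}, {"tx": 0, "ty": 0, "tz": 0, "spin": 0.48, "gripper": 0}, {"tx": 0, "ty": 0, "tz": 0, "spin": 0.72, "gripper": 0}, {"tx": 0, "ty": 0, "tz": 0, "spin": 0.96, "gripper": 0}, {"tx": 0, "ty": 0, "tz": 0, "spin": 1, "gripper": 0}]'

```text
clock: 4.3
position: [555.9, -72.8, 370.4]
ee_rot: [0.999, 0.039, 0.0, -0.0]
contact_force: [0.6, 0.9, -0.2]
gripper_width: 42.8
```

Call:
play_rows --targets '[{"tx": 0, "ty": 0, "tz": 0, "spin": 0.24, "gripper": 0}, {"tx": 0, "ty": 0, "tz": 0, "spin": 0.48, "gripper": 0}, {"tx": 0, "ty": 0, "tz": 0, "spin": 0.72, "gripper": 0}, {"tx": 0, "ty": 0, "tz": 0, "spin": 0.96, "gripper": 0}, {"tx": 0, "ty": 0, "tz": 0, "spin": 1, "gripper": 0}]'

```text
clock: 4.92
position: [555.9, -72.8, 370.3]
ee_rot: [0.939, -0.345, 0.0, -0.0]
contact_force: [0.8, 0.3, 0.3]
gripper_width: 42.5
```

Call:
play_rows --targets '[{"tx": 0, "ty": 0, "tz": 0, "spin": 0.24, "gripper": 0}, {"tx": 0, "ty": 0, "tz": 0, "spin": 0.48, "gripper": 0}, {"tx": 0, "ty": 0, "tz": 0, "spin": 0.72, "gripper": 0}, {"tx": 0, "ty": 0, "tz": 0, "spin": 0.96, "gripper": 0}, {"tx": 0, "ty": 0, "tz": 0, "spin": 1, "gripper": 0}]'

```text
clock: 5.55
position: [555.9, -72.9, 370.3]
ee_rot: [0.735, -0.678, -0.0, -0.0]
contact_force: [-0.2, 0.4, -0.6]
gripper_width: 42.9
```

Run:
```python
from h import *
plan([548,-157,370],-102)
```

```text
clock 5.55 pos [555.9 -72.9 370.3] xdir -85.31 j [  9.1  12.2   4.2  -0.  -82.   -4.4] F [-0.2  0.4 -0.6] w 42.9
shift units [0.3329 0.0589 0.0013] spin 0.3709
```

Call:
play_rows --targets '[{"tx": 0.17, "ty": 0.03, "tz": 0, "spin": 0.19, "gripper": 0}, {"tx": 0.333, "ty": 0.059, "tz": 0, "spin": 0.371, "gripper": 0}, {"tx": 0.333, "ty": 0.059, "tz": 0, "spin": 0.371, "gripper": 0}, {"tx": 0.333, "ty": 0.059, "tz": 0, "spin": 0.371, "gripper": 0}]'

```text
clock: 6.05
position: [547.8, -156.9, 370.2]
ee_rot: [-0.629, 0.777, 0.0, 0.0]
contact_force: [-0.1, -0.6, 0.8]
gripper_width: 42.4
```

Run:
```python
from h import *
d=snap('wrist','wT1')
plan([548,-157,370],-102)
Q,s,z=rim(d,101,(537.5,-207));c=fit(Q,(537.5,-207),77.9);print(z,c)
f=cv2.imread("pics/wT1.png");u,v=proj(d,[[c[0][0],c[0][1],101]])[0].astype(int);print(u,v)
f=f[max(0,v-130):v+130,u-150:u+150];cv2.imwrite("pics/wT1c.png",cv2.resize(f,None,fx=2.2,fy=2.2,interpolation=2))
```

```text
clock 6.1 pos [ 547.9 -156.6  370.3] xdir -101.99 j [  0.3  13.2   5.5  -0.  -82.3 -12.3] F [0.1 1.6 1.1] w 42.7
shift units [ 0.0016 -0.0009  0.0011] spin 0.0002
100.65480020150471 (array([ 538.3017888 , -205.10520494]), np.float64(77.72634524406253), {'len': np.float64(223.79234267545016), 'wid': np.float64(154.14297656010677), 'slopes': array([-0.14,  0.14,  0.21,  0.3 ])})
281 116
```

View pics/wT1c.png

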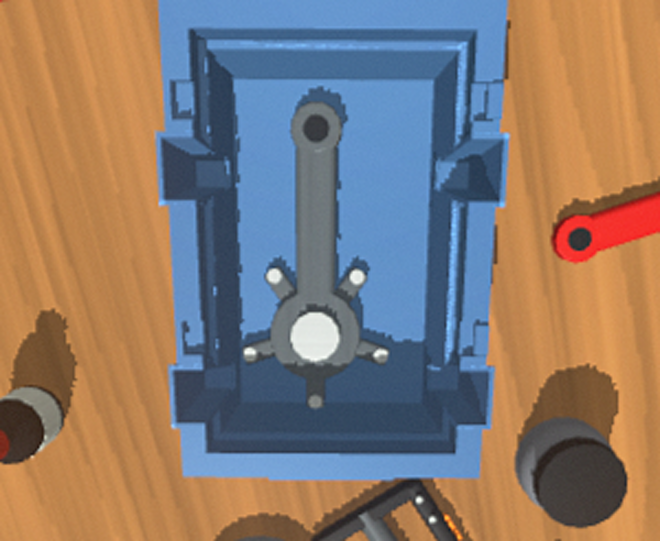

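View pics/wT1.png

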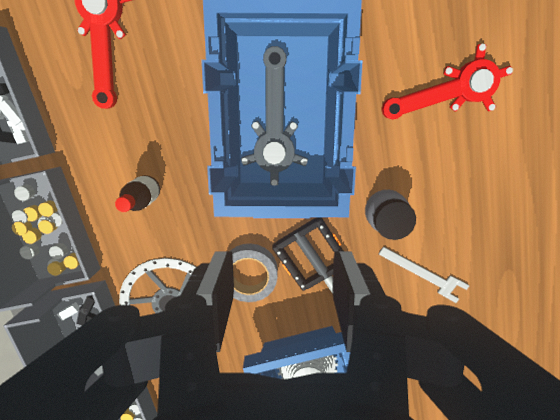

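The dark crank in the crate at (275,110) is the target. The two red look-alikes at (100,50) and (450,90) are not. The crate's far end is cut off at row 0, so I'll shift slightly and re-measure.

Call:
play_rows --targets '[{"tx": 0.1, "ty": 0, "tz": 0, "spin": 0.006, "gripper": 0}, {"tx": 0.1, "ty": 0, "tz": 0, "spin": 0.006, "gripper": 0}, {"tx": 0.1, "ty": 0, "tz": 0, "spin": 0.006, "gripper": 0}]'

```text
clock: 6.48
position: [542.8, -180.6, 370.3]
ee_rot: [-0.627, 0.779, 0.0, 0.0]
contact_force: [-0.5, 0.8, -0.6]
gripper_width: 42.5
```

Run:
```python
from h import *
d=snap('wrist','wT2')
Q,s,z=rim(d,101,(537.5,-207));c,a,i=fit(Q,(537.5,-207),77.9);print(z,c,a,i)
e=np.array([np.cos(np.radians(a)),np.sin(np.radians(a))]);n=np.array([-e[1],e[0]])
g=c+8*e+71.5*n;print("grip",g)
plan([*g,93],a-180)
plan([*g,130],a-180)
# base crate rim below, tub position
for uv in [(395,210)]: print(cloud(load("wT1"))[uv[1],uv[0]])
```

```text
100.65042486098437 [ 538.09815155 -205.99155387] 77.7339892462649 {'len': np.float64(224.67709076331568), 'wid': np.float64(154.16464120023699), 'slopes': array([-0.06,  0.06, -0.04,  0.57])}
grip [ 469.92997541 -182.98395162]
clock 6.53 pos [ 542.8 -180.6  370.3] xdir -102.31 j [ -2.2  13.4   5.8  -0.  -82.4 -10.1] F [ 0.5  0.1 -0.1] w 43.0
shift units [0.0715 0.2827 1.1093] spin -0.0011
clock 6.53 pos [ 542.8 -180.6  370.3] xdir -102.31 j [ -2.2  13.4   5.8  -0.  -82.4 -10.1] F [ 0.5  0.1 -0.1] w 43.0
shift units [0.0715 0.2827 0.9613] spin -0.0011
[420.49624939 -58.36590386  54.18975951]
```

Call:
play_rows --targets '[{"tx": 0.0715, "ty": 0.2827, "tz": 0.2, "spin": 0, "gripper": 0}, {"tx": 0.0715, "ty": 0.2827, "tz": 0.45, "spin": 0, "gripper": 0}, {"tx": 0.0715, "ty": 0.2827, "tz": 0.7, "spin": 0, "gripper": 0}, {"tx": 0.0715, "ty": 0.2827, "tz": 0.9, "spin": 0, "gripper": 0}, {"tx": 0.0715, "ty": 0.2827, "tz": 0.96, "spin": 0, "gripper": 0}, {"tx": 0.0715, "ty": 0.2827, "tz": 0.96, "spin": 0, "gripper": 0}]'

```text
clock: 7.28
position: [469.0, -183.1, 128.9]
ee_rot: [-0.627, 0.779, 0.001, -0.001]
contact_force: [-0.3, -0.0, 0.8]
gripper_width: 42.9
```

Run:
```python
from h import *
plan([469.93,-182.98,93],-102.27)
snap('wrist','wT3')
```

```text
clock 7.28 pos [ 469.  -183.1  128.9] xdir -102.33 j [ -2.8  17.4 -25.4  -0.  -47.4  -9.5] F [-0.3 -0.   0.8] w 42.9
shift units [-0.0015 -0.0041  0.1437] spin -0.0014
```

View pics/wT3.png

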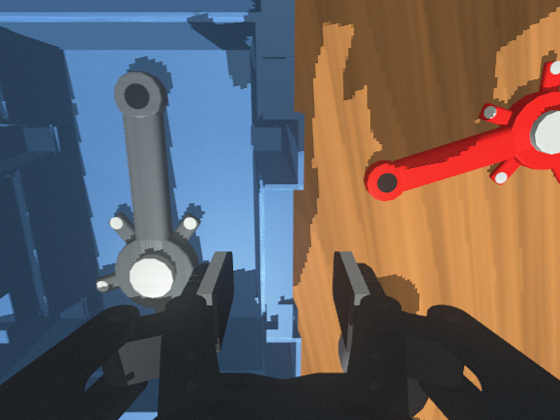

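Call:
play_rows --targets '[{"tx": -0.0015, "ty": -0.004, "tz": 0.07, "spin": 0, "gripper": 0}, {"tx": -0.0015, "ty": -0.004, "tz": 0.143, "spin": 0, "gripper": 0}, {"tx": -0.0015, "ty": -0.004, "tz": 0.143, "spin": 0, "gripper": 0}, {"tx": -0.0015, "ty": -0.004, "tz": 0.143, "spin": 0, "gripper": 0}, {"tx": -0.0015, "ty": -0.004, "tz": 0.143, "spin": 0, "gripper": 0.5}, {"tx": -0.0015, "ty": -0.004, "tz": 0.143, "spin": 0, "gripper": 1}, {"tx": -0.0015, "ty": -0.004, "tz": 0.143, "spin": 0, "gripper": 1}, {"tx": -0.0015, "ty": -0.004, "tz": 0.143, "spin": 0, "gripper": 1}, {"tx": -0.0015, "ty": -0.004, "tz": 0.143, "spin": 0, "gripper": 1}]'

```text
clock: 8.45
position: [471.0, -183.6, 95.6]
ee_rot: [-0.627, 0.779, -0.0, 0.0]
contact_force: [-1.7, 1.5, 6.0]
gripper_width: 11.5
```

Run:
```python
from h import *
plan([469.93,-182.98,93],-102.27)
snap('wrist','wT4')
```

```text
clock 8.45 pos [ 471.  -183.6   95.6] xdir -102.38 j [ -2.9  20.2 -27.4   0.  -42.3  -9.5] F [-1.7  1.5  6. ] w 11.5
shift units [-0.0016  0.0048  0.0104] spin -0.0025
```

View pics/wT4.png

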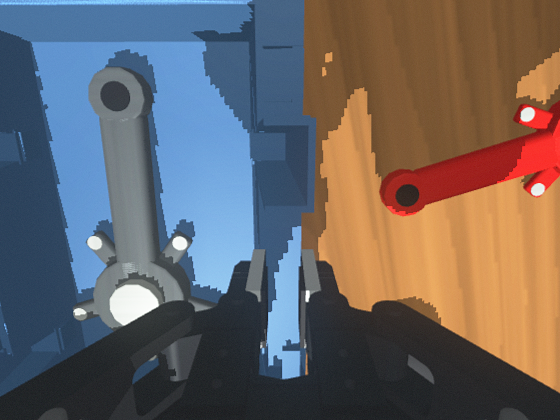

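Call:
play_rows --targets '[{"tx": 0, "ty": 0, "tz": -0.03, "spin": 0, "gripper": 1}, {"tx": 0, "ty": 0, "tz": -0.06, "spin": 0, "gripper": 1}, {"tx": 0, "ty": 0, "tz": -0.09, "spin": 0, "gripper": 1}, {"tx": 0, "ty": 0, "tz": -0.12, "spin": 0, "gripper": 1}, {"tx": 0, "ty": 0, "tz": -0.12, "spin": 0, "gripper": 1}]'

```text
clock: 9.12
position: [471.1, -183.6, 125.2]
ee_rot: [-0.627, 0.779, -0.001, 0.001]
contact_force: [-0.2, 0.4, -5.7]
gripper_width: 11.7
```

```bash
cat >> h.py <<'E'
def planefit(d,c0,a0,z0,band=40,off=None):
    """crate rim tilt from cloud: fit plane to top-facing blue rim"""
E
python3 - <<'E'
from h import *
plan([469.93,-182.98,123],-102.27)
d=snap('scene','s1');cv2.imwrite("pics/s1c.png",cv2.resize(d["frame"][150:300,130:330,::-1],None,fx=4,fy=4,interpolation=2))
E
```

```text
clock 9.12 pos [ 471.1 -183.6  125.2] xdir -102.41 j [ -2.9  17.8 -25.6   0.  -46.6  -9.5] F [-0.2  0.4 -5.7] w 11.7
shift units [-0.0015  0.0053  0.0089] spin -0.0032
```

View pics/s1c.png

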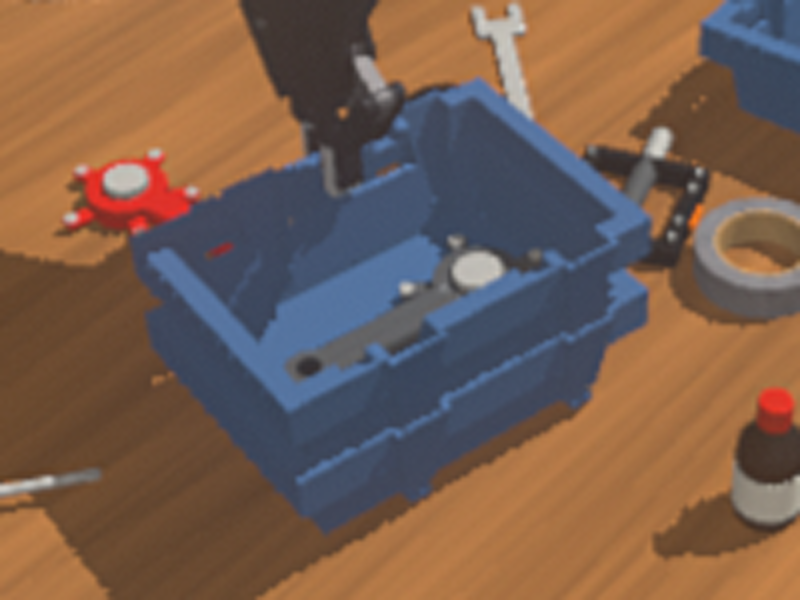

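Call:
play_rows --targets '[{"tx": 0, "ty": 0, "tz": -0.04, "spin": 0, "gripper": 1}, {"tx": 0, "ty": 0, "tz": -0.1, "spin": 0, "gripper": 1}, {"tx": 0, "ty": 0, "tz": -0.18, "spin": 0, "gripper": 1}, {"tx": 0, "ty": 0, "tz": -0.28, "spin": 0, "gripper": 1}, {"tx": 0, "ty": 0, "tz": -0.38, "spin": 0, "gripper": 1}, {"tx": 0, "ty": 0, "tz": -0.48, "spin": 0, "gripper": 1}, {"tx": 0, "ty": 0, "tz": -0.55, "spin": 0, "gripper": 1}, {"tx": 0, "ty": 0, "tz": -0.6, "spin": 0, "gripper": 1}, {"tx": 0, "ty": 0, "tz": -0.6, "spin": 0, "gripper": 1}]'

```text
clock: 10.3
position: [471.2, -183.6, 275.8]
ee_rot: [-0.627, 0.779, -0.001, 0.001]
contact_force: [-0.2, 1.3, -7.5]
gripper_width: 11.8
```

```bash
cat >> h.py <<'E'
def tilt(d,ref,x,y,cyc,ang,w=16):
    pass
E
python3 - <<'E'
from h import *
plan([469.93,-182.98,273],-102.27)
d=snap('top','t1');P=cloud(d);m=blue(d)
c=np.array([538.1,-206]);a=np.radians(77.73);e=np.array([np.cos(a),np.sin(a)]);n=np.array([-e[1],e[0]])
L=np.stack([(P[...,:2]-c)@e,(P[...,:2]-c)@n],-1)
# rim band strips
def strip(sel): 
    q=P[sel&(m>0)&(P[...,2]>240)];return len(q),np.median(q[:,2]).round(1) if len(q) else None
X,Y=L[...,0],L[...,1]
print("+x",strip((abs(X-107)<4)&(abs(Y)<50)),"-x",strip((abs(X+107)<4)&(abs(Y)<50)),"-y",strip((abs(Y+71)<4)&(abs(X)<95)),"+y",strip((abs(Y-71)<4)&(abs(X)<95)))
q=(m>0)&(P[...,2]>235)&((abs(X)>101)|(abs(Y)>66))&(abs(X)<116)&(abs(Y)<80)
A=P[q];k=np.ones(len(A),bool)
for _ in range(6):
    p,*_r=np.linalg.lstsq(np.c_[X[q][k],Y[q][k],np.ones(k.sum())],A[k,2],rcond=None)
    r=A[:,2]-np.c_[X[q],Y[q],np.ones(len(A))]@p;k=abs(r)<4
print("slope x,y deg",np.degrees(np.arctan(p[:2])).round(2),p[2].round(1),k.sum())
cv2.imwrite("pics/t1c.png",cv2.resize(d["frame"][130:290,240:440,::-1],None,fx=3.5,fy=3.5,interpolation=2))
d=snap('scene','s2');cv2.imwrite("pics/s2c.png",cv2.resize(d["frame"][60:300,100:330,::-1],None,fx=2.5,fy=2.5,interpolation=2))
E
```

```text
clock 10.3 pos [ 471.2 -183.6  275.8] xdir -102.41 j [ -2.9   9.  -13.2   0.  -67.7  -9.5] F [-0.2  1.3 -7.5] w 11.8
shift units [-0.0015  0.0054  0.0114] spin -0.0031
+x (127, np.float64(280.6)) -x (109, np.float64(280.1)) -y (264, np.float64(278.6)) +y (0, None)
slope x,y deg [0.01 0.6 ] 280.5 792
```

View pics/t1c.png

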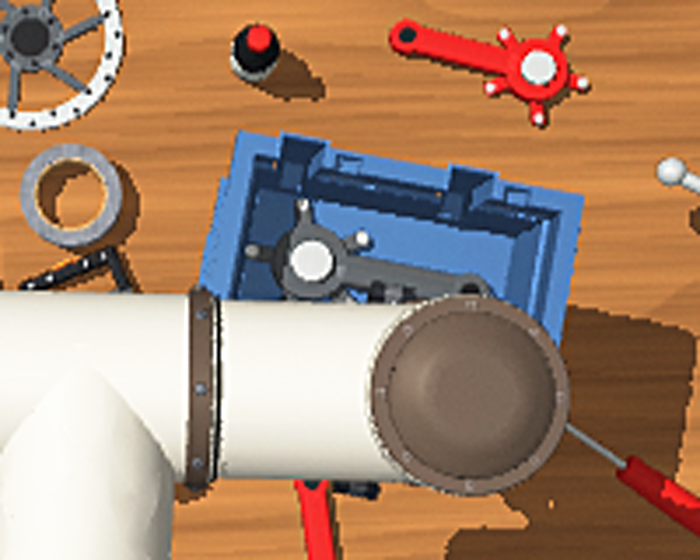

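View pics/s2c.png

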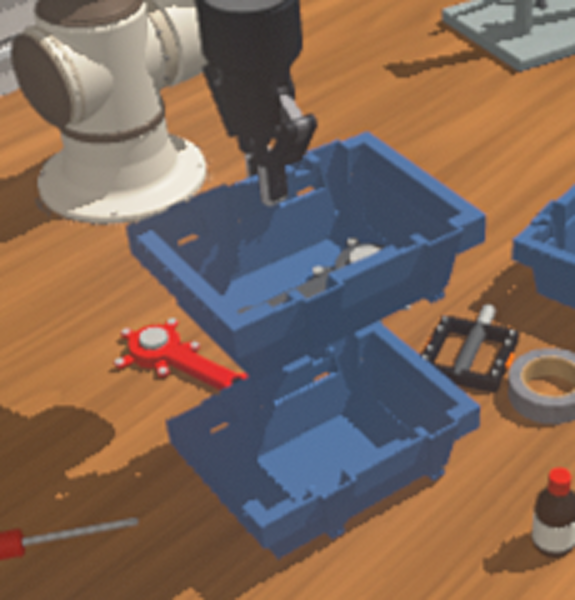

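Run:
```python
from h import *
d=snap('wrist','wH1')
s=read_state();P=cloud(d);m=blue(d)
M=R.from_quat(s["ee_rot"]).as_matrix()
T=(P-s["position"])@M   # tool coords
q=(m>0)&(abs(T[...,2]+5)<6)
import collections
print(q.sum())
# -x end of crate => +tool x; outer long edge => tool +y? 
x,y,z=[T[...,i][q] for i in range(3)]
print("x",x.min(),x.max(),"y",y.min(),y.max(),"z",np.median(z))
for lo,hi in ((-60,-40),(-40,-20),(-20,0)):
    k=(y>lo)&(y<hi)&(x>60); print(lo,hi,k.sum(), x[k].min() if k.any() else 0, x[k].max() if k.any() else 0,np.median(z[k]) if k.any() else 0)
for lo,hi in ((40,50),(70,80),(80,90),(90,100)):
    k=(x>lo)&(x<hi)&(y>-20); print(lo,hi,k.sum(),y[k].min() if k.any() else 0,y[k].max() if k.any() else 0,np.median(z[k]) if k.any() else 0)
```

```text
11180
x -42.166496788868116 99.04348721524613 y -19.197999193892112 11.060535253894775 z -5.531734234355843
-60 -40 0 0 0 0
-40 -20 0 0 0 0
-20 0 1662 60.62594265751126 99.01242622034633 -5.223273277696989
40 50 289 7.624565958946654 11.012170652742755 -5.199786757451565
70 80 823 -6.029198969718417 6.529012403631583 -8.351235635333394
80 90 1095 -6.292201312975901 6.482841645424876 -5.771987990204311
90 100 1343 -6.433551385949574 6.599347257300045 -5.409278857962673
```

View pics/wH1.png

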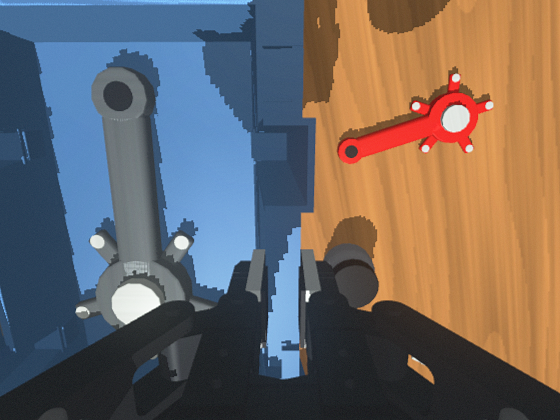

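Run:
```python
from h import *
d=load('wH1');s=read_state();P=cloud(d);m=blue(d)
M=R.from_quat(s["ee_rot"]).as_matrix();T=(P-s["position"])@M
x,y,z=T[...,0],T[...,1],T[...,2]
q=(m>0)&(abs(z+5.3)<1.5)&(y>7.5)&(y<10)
print("held rib x",np.percentile(x[q],[1,5,95,99]),q.sum())
# same feature in wT2 (nested) relative to fitted centre
d=load('wT2');P=cloud(d);m=blue(d);c=np.array([538.1,-206]);a=np.radians(77.73);e=np.array([np.cos(a),np.sin(a)]);n=np.array([-e[1],e[0]])
Q,sel,_=rim(d,101,c,3);X=(Q-c)@e;Y=(Q-c)@n
for sg in (1,-1):
  for lo,hi in ((-70,-10),(40,100)):
    k=(sg*Y>79)&(sg*Y<82)&(X>lo)&(X<hi);print(sg,lo,k.sum(),np.percentile(X[k],[1,5,95,99]) if k.any() else 0)
```

```text
held rib x [31.55560383 32.52494372 62.40627594 63.35827111] 480
1 -70 90 [-55.81929863 -54.37810908 -25.35324551 -24.3135007 ]
1 40 68 [53.75710482 54.92076618 84.6218787  85.83512742]
-1 -70 80 [-55.88141995 -54.88789986 -25.42046715 -24.38114296]
-1 40 65 [53.67555966 54.83829775 84.53420781 85.74771515]
```

Call:
play_rows --targets '[{"tx": -0.03, "ty": -0.006, "tz": 0, "spin": -0.06, "gripper": 1}, {"tx": -0.09, "ty": -0.018, "tz": 0, "spin": -0.2, "gripper": 1}, {"tx": -0.17, "ty": -0.035, "tz": 0, "spin": -0.38, "gripper": 1}, {"tx": -0.25, "ty": -0.05, "tz": 0, "spin": -0.56, "gripper": 1}, {"tx": -0.33, "ty": -0.07, "tz": 0, "spin": -0.74, "gripper": 1}, {"tx": -0.4, "ty": -0.082, "tz": 0, "spin": -0.9, "gripper": 1}, {"tx": -0.44, "ty": -0.09, "tz": 0, "spin": -1, "gripper": 1}]'

```text
clock: 11.32
position: [516.8, -79.8, 273.9]
ee_rot: [0.878, -0.478, -0.0, 0.0]
contact_force: [-0.1, -0.5, -7.6]
gripper_width: 11.3
```

```bash
python3 -c "
from h import *
plan([563,22,276],94.2)"
```

```text
clock 11.32 pos [516.8 -79.8 273.9] xdir -57.08 j [  9.   10.9 -11.    0.  -68.1  23.9] F [-0.1 -0.5 -7.6] w 11.3
shift units [-0.2415 -0.3765 -0.0088] spin -3.3618
```

Call:
play_rows --targets '[{"tx": -0.02, "ty": -0.025, "tz": 0, "spin": -0.06, "gripper": 1}, {"tx": -0.06, "ty": -0.08, "tz": 0, "spin": -0.2, "gripper": 1}, {"tx": -0.1, "ty": -0.15, "tz": 0, "spin": -0.38, "gripper": 1}, {"tx": -0.14, "ty": -0.22, "tz": 0, "spin": -0.56, "gripper": 1}, {"tx": -0.18, "ty": -0.28, "tz": 0, "spin": -0.74, "gripper": 1}, {"tx": -0.22, "ty": -0.34, "tz": 0, "spin": -0.9, "gripper": 1}, {"tx": -0.24, "ty": -0.376, "tz": 0, "spin": -1, "gripper": 1}]'

```text
clock: 12.2
position: [563.9, 21.1, 274.3]
ee_rot: [0.994, -0.106, 0.0, 0.0]
contact_force: [-0.2, 0.0, -7.4]
gripper_width: 11.8
```

```bash
python3 -c "
from h import *
plan([608,125,276],94.2)"
```

```text
clock 12.2 pos [563.9  21.1 274.3] xdir -12.15 j [ 18.6  15.   -5.6   0.  -69.4  59.2] F [-0.2  0.  -7.4] w 11.8
shift units [ 0.0852 -0.4436 -0.0071] spin -2.3632
```

Call:
play_rows --targets '[{"tx": 0.005, "ty": -0.025, "tz": 0, "spin": -0.06, "gripper": 1}, {"tx": 0.02, "ty": -0.09, "tz": 0, "spin": -0.2, "gripper": 1}, {"tx": 0.035, "ty": -0.17, "tz": 0, "spin": -0.38, "gripper": 1}, {"tx": 0.05, "ty": -0.25, "tz": 0, "spin": -0.56, "gripper": 1}, {"tx": 0.065, "ty": -0.33, "tz": 0, "spin": -0.74, "gripper": 1}, {"tx": 0.08, "ty": -0.4, "tz": 0, "spin": -0.9, "gripper": 1}, {"tx": 0.085, "ty": -0.44, "tz": 0, "spin": -1, "gripper": 1}]'

```text
clock: 13.08
position: [608.7, 124.2, 274.2]
ee_rot: [0.959, 0.283, 0.001, 0.0]
contact_force: [0.4, -0.2, -8.0]
gripper_width: 11.9
```

```bash
python3 -c "
from h import *
plan([654.1,227,276],94.2)"
```

```text
clock 13.07 pos [608.7 124.2 274.2] xdir 32.85 j [ 26.5  20.6   2.5   0.  -71.8  96.4] F [ 0.4 -0.2 -8. ] w 11.9
shift units [ 0.3757 -0.2469 -0.0071] spin -1.3634
```

Call:
play_rows --targets '[{"tx": 0.02, "ty": -0.015, "tz": 0, "spin": -0.06, "gripper": 1}, {"tx": 0.08, "ty": -0.05, "tz": 0, "spin": -0.2, "gripper": 1}, {"tx": 0.14, "ty": -0.09, "tz": 0, "spin": -0.38, "gripper": 1}, {"tx": 0.21, "ty": -0.14, "tz": 0, "spin": -0.56, "gripper": 1}, {"tx": 0.28, "ty": -0.18, "tz": 0, "spin": -0.74, "gripper": 1}, {"tx": 0.34, "ty": -0.22, "tz": 0, "spin": -0.9, "gripper": 1}, {"tx": 0.375, "ty": -0.247, "tz": 0, "spin": -1, "gripper": 1}]'

```text
clock: 13.95
position: [654.6, 227.0, 273.9]
ee_rot: [0.778, 0.628, 0.001, 0.0]
contact_force: [0.4, 0.0, -7.0]
gripper_width: 11.6
```

Call:
play_rows --targets '[{"tx": 0, "ty": 0, "tz": 0, "spin": -0.06, "gripper": 1}, {"tx": 0, "ty": 0, "tz": 0, "spin": -0.2, "gripper": 1}, {"tx": 0, "ty": 0, "tz": 0, "spin": -0.31, "gripper": 1}, {"tx": 0, "ty": 0, "tz": 0, "spin": -0.363, "gripper": 1}, {"tx": 0, "ty": 0, "tz": 0, "spin": -0.363, "gripper": 1}]'

```text
clock: 14.58
position: [654.1, 226.1, 274.3]
ee_rot: [0.682, 0.731, 0.001, 0.0]
contact_force: [0.6, 0.2, -7.5]
gripper_width: 11.5
```

```bash
cat > held.py <<'E'
from h import *
import sys
tag=sys.argv[1]
d=snap('wrist',tag);s=read_state();P=cloud(d);m=blue(d)
M=R.from_quat(s["ee_rot"]).as_matrix();T=(P-s["position"])@M
x,y,z=T[...,0],T[...,1],T[...,2]
q=(m>0)&(abs(z+5.3)<1.5)&(y>7.5)&(y<10)
print("held rib x",np.percentile(x[q],[1,99]),q.sum())
q=(m>0)&(abs(z+5.3)<2)&(x>80)
print("band y",np.percentile(y[q],[1,99]),np.median(z[q]))
E
python3 held.py wH2; python3 -c "
from h import *
plan([654.1,227,176],94.2)
d=snap('top','t2');P=cloud(d);m=blue(d)
s=read_state();M=R.from_quat(s['ee_rot']).as_matrix();T=(P-s['position'])@M
"
```

```text
held rib x [33.78257158 65.97000533] 584
band y [-6.76588759  5.92079543] -5.006153759318072
clock 14.62 pos [654.  226.1 274.3] xdir 93.91 j [ 32.4  27.8  13.8   0.  -75.9 151.5] F [-0.4  0.5 -7.2] w 11.8
shift units [3.500e-03 2.000e-04 3.933e-01] spin -0.0065
```

View pics/t2.png

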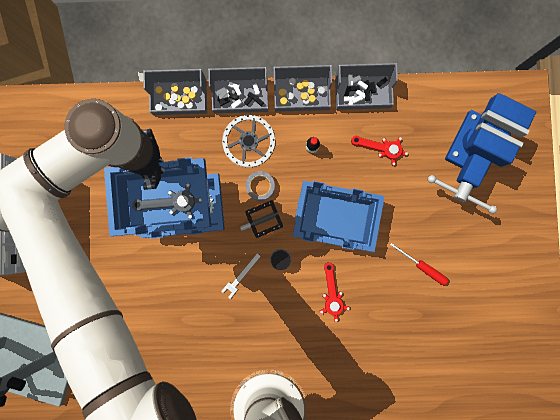

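View pics/wH2.png

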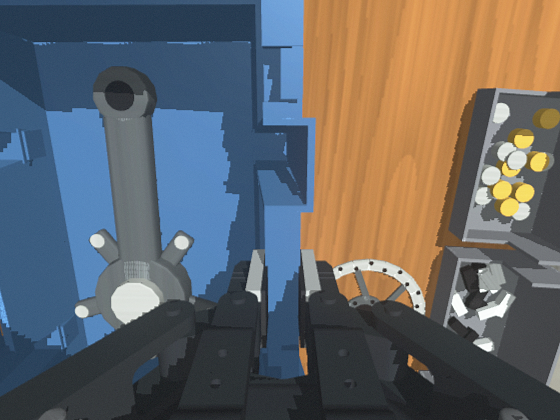

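Run:
```python
from h import *
# state positions at each snapshot
st={'wL2':([531.4,227.4,299.8],4.65),'wL3':([580.7,180.4,350.3],94.44),'wT2':([542.8,-180.6,370.3],-102.31),'wH1':([471.2,-183.6,275.8],-102.41),'wH2':([654.0,226.1,274.3],93.91)}
for k,(p,a) in st.items():
    C=np.linalg.inv(load(k)["world_to_cam"]);a=np.radians(a)
    M=np.array([[np.cos(a),np.sin(a),0],[np.sin(a),-np.cos(a),0],[0,0,-1]])
    print(k,(M.T@(C[:3,3]-p)).round(1),(M.T@-C[:3,2]).round(4),(M.T@C[:3,0]).round(4))
```

```text
wL2 [  72.1   -0.6 -128. ] [-2.843e-01 -3.000e-04  9.587e-01] [-7.e-04  1.e+00  1.e-04]
wL3 [  73.    -0.2 -128.5] [-2.820e-01 -4.000e-04  9.594e-01] [4.e-04 1.e+00 5.e-04]
wT2 [  70.9    0.5 -128.5] [-2.830e-01  5.000e-04  9.591e-01] [ 3.e-04  1.e+00 -5.e-04]
wH1 [  70.9    1.3 -126.5] [-0.2832  0.0021  0.9591] [ 1.0e-04  1.0e+00 -2.2e-03]
wH2 [  72.8   -0.2 -128.5] [-0.2812  0.0016  0.9596] [ 7.0e-04  1.0e+00 -1.4e-03]
```

Run:
```python
from h import *
d=load('wH2');P=cloud(d);m=blue(d)
s=read_state();M=R.from_quat(s["ee_rot"]).as_matrix();T=(P-s["position"])@M
x,y,z=T[...,0],T[...,1],T[...,2]
q=(m>0)&(abs(z+5.2)<2.5)&(y>-12)&(y<12)
pts=[]
for lo in np.arange(-10,99,1.5):
    k=q&(x>=lo)&(x<lo+1.5)&(~((x>28)&(x<68)))
    if k.sum()>4: pts.append((lo+.75,y[k].max(),y[k].min(),k.sum()))
pts=np.array(pts)
for c in (1,2):
    k=(pts[:,0]>68);p=np.polyfit(pts[k,0],pts[k,c],1);r=pts[:,c]-np.polyval(p,pts[:,0]);print(c,np.degrees(np.arctan(p[0])),r[k].std(),k.sum())
print(pts[::4].round(2))
plan([654.6,224.7,170],94.2)
```

```text
1 -0.13446594798535097 0.12282207964844966 21
2 -7.967090149337923 2.8287170045780603 21
[[-9.250e+00  5.750e+00 -5.630e+00  9.400e+01]
 [-3.250e+00  5.680e+00 -5.550e+00  1.000e+02]
 [ 2.750e+00  5.860e+00 -5.810e+00  1.080e+02]
 [ 8.750e+00  5.880e+00 -5.770e+00  1.180e+02]
 [ 1.475e+01  6.210e+00 -6.500e+00  1.300e+02]
 [ 2.075e+01  6.150e+00 -6.430e+00  1.300e+02]
 [ 2.675e+01  6.070e+00 -6.630e+00  1.340e+02]
 [ 7.175e+01  6.130e+00 -6.480e+00  8.000e+01]
 [ 7.775e+01  6.180e+00 -4.700e-01  3.600e+01]
 [ 8.375e+01  5.790e+00  1.600e-01  4.400e+01]
 [ 8.975e+01  6.170e+00 -6.490e+00  2.200e+02]
 [ 9.575e+01  6.070e+00 -6.720e+00  2.240e+02]]
clock 14.68 pos [653.9 225.9 274.4] xdir 93.91 j [ 32.4  27.8  13.8   0.  -75.9 151.5] F [-0.5  0.2 -7.4] w 11.6
shift units [-0.0054  0.0022  0.4175] spin -0.0065
```

Call:
play_rows --targets '[{"tx": -0.005, "ty": 0.002, "tz": 0.03, "spin": -0.0065, "gripper": 1}, {"tx": -0.005, "ty": 0.002, "tz": 0.1, "spin": -0.0065, "gripper": 1}, {"tx": -0.005, "ty": 0.002, "tz": 0.18, "spin": -0.0065, "gripper": 1}, {"tx": -0.005, "ty": 0.002, "tz": 0.26, "spin": -0.0065, "gripper": 1}, {"tx": -0.005, "ty": 0.002, "tz": 0.34, "spin": -0.0065, "gripper": 1}, {"tx": -0.005, "ty": 0.002, "tz": 0.4, "spin": -0.0065, "gripper": 1}, {"tx": -0.005, "ty": 0.002, "tz": 0.417, "spin": -0.0065, "gripper": 1}, {"tx": -0.005, "ty": 0.002, "tz": 0.417, "spin": -0.0065, "gripper": 1}]'

```text
clock: 15.68
position: [654.1, 224.3, 170.3]
ee_rot: [0.681, 0.733, -0.0, 0.0]
contact_force: [0.0, 0.4, -6.0]
gripper_width: 11.3
```

```bash
python3 held.py wH3
python3 - <<'E'
from h import *
plan([654.6,224.7,145],94.2)
d=snap('top','t3');P=cloud(d);m=blue(d)
v,u=np.nonzero((m>0)&(abs(P[...,2]-175)<6)&(np.hypot(P[...,0]-580,P[...,1]-228)<160))
Q=cast(d,np.c_[u,v],175)[:,:2]
c=np.array([578,227]);a=np.radians(94.2);e=np.array([np.cos(a),np.sin(a)]);n=np.array([-e[1],e[0]])
X=(Q-c)@e;Y=(Q-c)@n
k=(abs(Y)<55);print("ends",np.percentile(X[k&(X>90)],[2,98]),np.percentile(X[k&(X<-90)],[2,98]))
k=(abs(X)<95)&(Y>0);print("lug side y",np.percentile(Y[k],[98]))
cv2.imwrite("pics/t3c.png",cv2.resize(d["frame"][140:260,80:240,::-1],None,fx=4.5,fy=4.5,interpolation=2))
d=snap('scene','s3');cv2.imwrite("pics/s3c.png",cv2.resize(d["frame"][60:220,270:440,::-1],None,fx=3.6,fy=3.6,interpolation=2))
E
```

```text
held rib x [33.76302171 65.79600601] 546
band y [-7.20677944  5.49764975] -4.462681274756954
clock 15.72 pos [654.4 224.5 171. ] xdir 94.23 j [ 32.3  31.5   5.1   0.  -63.5 151.9] F [-0.5  0.2 -6.9] w 11.9
shift units [0.0008 0.0006 0.104 ] spin 0.0006
ends [ 98.49760152 113.08398852] [-114.51598647  -99.71331887]
lug side y [78.52119921]
```

View pics/t3c.png

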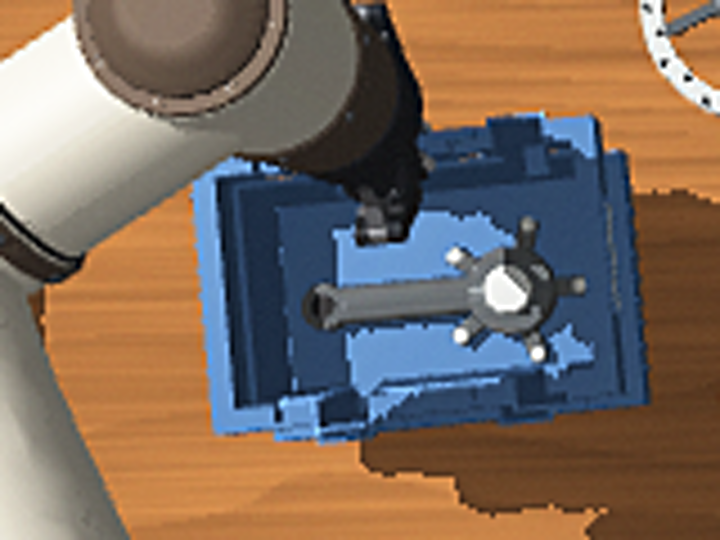

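View pics/s3c.png

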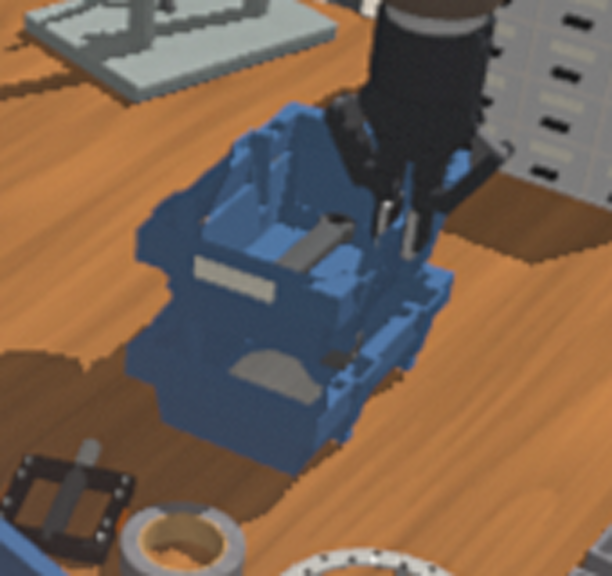

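Call:
play_rows --targets '[{"tx": 0.001, "ty": 0.0015, "tz": 0.03, "spin": 0, "gripper": 1}, {"tx": 0.001, "ty": 0.0015, "tz": 0.06, "spin": 0, "gripper": 1}, {"tx": 0.001, "ty": 0.0015, "tz": 0.09, "spin": 0, "gripper": 1}, {"tx": 0.001, "ty": 0.0015, "tz": 0.112, "spin": 0, "gripper": 1}, {"tx": 0.001, "ty": 0.0015, "tz": 0.12, "spin": 0, "gripper": 1}, {"tx": 0.001, "ty": 0.0015, "tz": 0.12, "spin": 0, "gripper": 1}]'

```text
clock: 16.58
position: [654.4, 224.6, 140.2]
ee_rot: [0.681, 0.733, -0.0, 0.0]
contact_force: [0.6, 0.3, -7.2]
gripper_width: 11.7
```

Call:
play_rows --targets '[{"tx": 0, "ty": 0, "tz": 0.006, "spin": 0, "gripper": 1}, {"tx": 0, "ty": 0, "tz": 0.01, "spin": 0, "gripper": 1}, {"tx": 0, "ty": 0, "tz": 0.01, "spin": 0, "gripper": 1}]'

```text
clock: 16.95
position: [654.3, 224.6, 137.8]
ee_rot: [0.681, 0.733, -0.0, -0.0]
contact_force: [0.1, 0.0, -6.7]
gripper_width: 11.4
```

Call:
play_rows --targets '[{"tx": 0, "ty": 0, "tz": 0.004, "spin": 0, "gripper": 1}, {"tx": 0, "ty": 0, "tz": 0.006, "spin": 0, "gripper": 1}, {"tx": 0, "ty": 0, "tz": 0.006, "spin": 0, "gripper": 1}]'

```text
clock: 17.32
position: [654.3, 224.6, 136.3]
ee_rot: [0.681, 0.733, -0.0, -0.0]
contact_force: [0.3, -0.6, -6.9]
gripper_width: 11.6
```

```bash
python3 held.py wH4
python3 - <<'E'
from h import *
plan([654.6,224.7,130],94.2)
d=snap('scene','s4');cv2.imwrite("pics/s4c.png",cv2.resize(d["frame"][90:220,290:420,::-1],None,fx=4.5,fy=4.5,interpolation=2))
E
```

```text
held rib x [33.71429437 65.81515639] 627
band y [-6.95618068  5.7845565 ] -5.0448353310309
clock 17.38 pos [654.3 224.6 136.3] xdir 94.22 j [ 32.3  33.2   2.8   0.  -59.6 151.9] F [-0.2 -0.2 -7.8] w 11.6
shift units [0.0003 0.0012 0.0251] spin 0.0004
```

View pics/s4c.png

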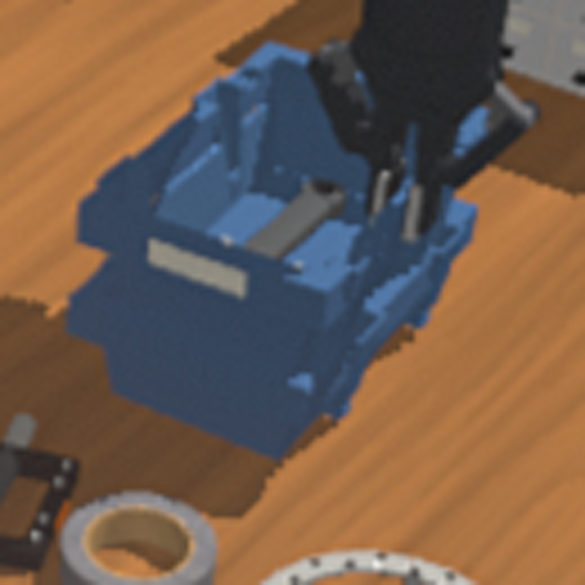

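Call:
play_rows --targets '[{"tx": 0, "ty": 0, "tz": 0.004, "spin": 0, "gripper": 1}, {"tx": 0, "ty": 0, "tz": 0.006, "spin": 0, "gripper": 1}, {"tx": 0, "ty": 0, "tz": 0.006, "spin": 0, "gripper": 1}]'

```text
clock: 17.8
position: [654.6, 224.7, 136.1]
ee_rot: [0.68, 0.733, 0.0, 0.0]
contact_force: [-3.0, 0.8, -0.7]
gripper_width: 11.7
```

Call:
play_rows --targets '[{"tx": 0, "ty": 0, "tz": 0.004, "spin": 0, "gripper": 1}, {"tx": 0, "ty": 0, "tz": 0.006, "spin": 0, "gripper": 1}, {"tx": 0, "ty": 0, "tz": 0.006, "spin": 0, "gripper": 1}]'

```text
clock: 18.18
position: [655.6, 224.8, 135.6]
ee_rot: [0.68, 0.733, 0.002, 0.001]
contact_force: [-2.1, -1.4, 5.5]
gripper_width: 11.5
```

Call:
play_rows --targets '[{"tx": 0, "ty": 0, "tz": -0.006, "spin": 0, "gripper": 1}, {"tx": 0, "ty": 0, "tz": -0.006, "spin": 0, "gripper": 0.5}, {"tx": 0, "ty": 0, "tz": -0.006, "spin": 0, "gripper": 0.5}, {"tx": 0, "ty": 0, "tz": -0.006, "spin": 0, "gripper": 0.5}, {"tx": 0, "ty": 0, "tz": -0.006, "spin": 0, "gripper": 0.5}]'

```text
clock: 18.8
position: [654.3, 224.6, 134.5]
ee_rot: [0.681, 0.733, -0.0, -0.0]
contact_force: [0.2, 0.5, -0.4]
gripper_width: 21.3
```

```bash
cat > tiltc.py <<'E'
from h import *
import sys
tag=sys.argv[1]
d=snap('top',tag);P=cloud(d);m=blue(d)
c=np.array([578,227]);a=np.radians(94.2);e=np.array([np.cos(a),np.sin(a)]);n=np.array([-e[1],e[0]])
X=(P[...,:2]-c)@e;Y=(P[...,:2]-c)@n
q=(m>0)&(P[...,2]>125)&(P[...,2]<152)&((abs(X)>100)|(abs(Y)>64))&(abs(X)<117)&(abs(Y)<90)
A=P[q];k=np.ones(len(A),bool);D=np.c_[X[q],Y[q],np.ones(len(A))]
for _ in range(8):
    p,*_r=np.linalg.lstsq(D[k],A[k,2],rcond=None);r=A[:,2]-D@p;k=abs(r)<3
print("slope along Lx, toward lug side deg",np.degrees(np.arctan(p[:2])).round(2),"rim z centre",p[2].round(1),k.sum())
z=lambda x,y:p@[x,y,1]
v,u=np.nonzero(q);v,u=v[k],u[k]
Q=np.array([cast(d,[uu,vv],zz)[0,:2] for uu,vv,zz in zip(u,v,D[k]@p)])
X=(Q-c)@e;Y=(Q-c)@n
f=lambda s,pp:np.percentile(s,pp)
print("ends",f(X[(X>95)&(abs(Y)<55)],98),f(X[(X<-95)&(abs(Y)<55)],2),"lug side",[f(Y[(Y>60)&(X>l)&(X<h)],95).round(1) for l,h in((-95,-88),(-50,-10),(5,25),(65,95))],"far",[f(Y[(Y<-60)&(X>l)&(X<h)],5).round(1) if ((Y<-60)&(X>l)&(X<h)).any() else None for l,h in((-95,-88),(-50,-10),(5,25),(65,95))])
cv2.imwrite(f"pics/{tag}c.png",cv2.resize(d["frame"][140:260,110:240,::-1],None,fx=5,fy=5,interpolation=2))
d=snap('scene',tag+'s');cv2.imwrite(f"pics/{tag}sc.png",cv2.resize(d["frame"][90:220,290:420,::-1],None,fx=4.5,fy=4.5,interpolation=2))
plan([654.6,224.7,136],94.2)
E
python3 tiltc.py r1; python3 held.py wR1
```

```text
slope along Lx, toward lug side deg [-0.02 -2.64] rim z centre 137.9 828
ends 113.5524705023174 -113.85786406084513 lug side [np.float64(73.0), np.float64(75.0), np.float64(75.1), np.float64(75.5)] far [np.float64(-78.2), np.float64(-78.9), None, np.float64(-73.3)]
clock 18.9 pos [654.3 224.6 134.6] xdir 94.22 j [ 32.3  33.3   2.7  -0.  -59.4 151.9] F [-0.2 -0.9  0.2] w 21.6
shift units [ 0.0001  0.0011 -0.0054] spin 0.0004
held rib x [33.52132159 65.91748678] 225
band y [-8.24831443  4.53332355] -6.325982757392152
```

View pics/r1sc.png

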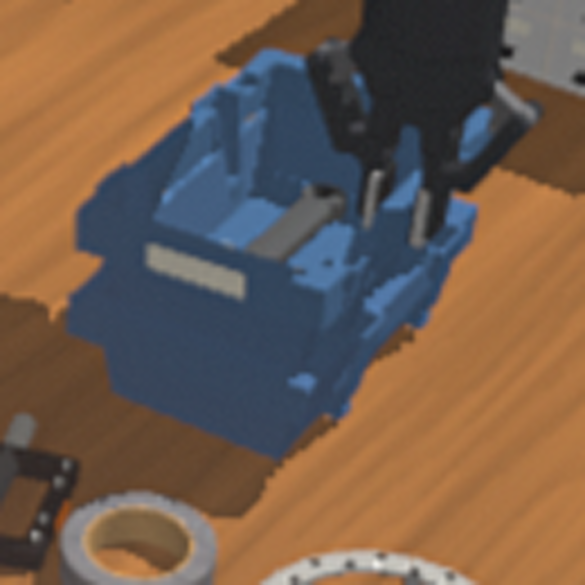

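View pics/wR1.png

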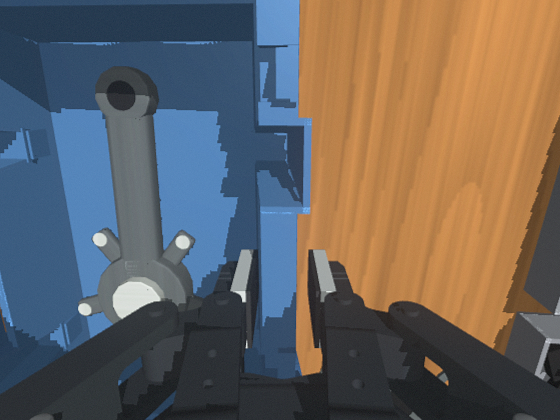

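Call:
play_rows --targets '[{"tx": 0, "ty": -0.006, "tz": 0, "spin": 0, "gripper": 0.5}, {"tx": 0, "ty": -0.012, "tz": 0, "spin": 0, "gripper": 0.5}, {"tx": 0, "ty": -0.016, "tz": 0, "spin": 0, "gripper": 0.5}, {"tx": 0, "ty": -0.02, "tz": 0, "spin": 0, "gripper": 0.5}, {"tx": 0, "ty": -0.024, "tz": 0, "spin": 0, "gripper": 0.5}, {"tx": 0, "ty": -0.028, "tz": 0, "spin": 0, "gripper": 0.5}, {"tx": 0, "ty": -0.028, "tz": 0, "spin": 0, "gripper": 0.5}]'

```text
clock: 19.82
position: [647.6, 224.2, 134.9]
ee_rot: [0.681, 0.733, 0.0, 0.0]
contact_force: [1.6, -0.1, -1.9]
gripper_width: 21.1
```

```bash
python3 tiltc.py r2; python3 held.py wR2
```

```text
slope along Lx, toward lug side deg [-0.07 -2.62] rim z centre 138.0 825
ends 113.42538546336928 -113.44560202561709 lug side [np.float64(76.7), np.float64(76.9), np.float64(77.5), np.float64(77.0)] far [np.float64(-76.6), np.float64(-76.3), None, np.float64(-66.2)]
clock 19.93 pos [647.6 224.2 134.9] xdir 94.22 j [ 32.6  32.7   1.6   0.  -58.9 151.6] F [ 3.1  1.3 -2. ] w 21.4
shift units [-0.0002  0.0282 -0.0046] spin 0.0004
held rib x [-22.48154414 100.19702286] 944
band y [-3.46197834  9.30636523] -6.167573113126084
```

Call:
play_rows --targets '[{"tx": 0, "ty": -0.003, "tz": 0, "spin": 0, "gripper": 0.5}, {"tx": 0, "ty": -0.006, "tz": 0, "spin": 0, "gripper": 0.5}, {"tx": 0, "ty": -0.008, "tz": 0, "spin": 0, "gripper": 0.5}, {"tx": 0, "ty": -0.008, "tz": 0, "spin": 0, "gripper": 0.5}]'

```text
clock: 20.48
position: [645.2, 223.9, 134.8]
ee_rot: [0.681, 0.733, -0.0, -0.0]
contact_force: [2.8, 0.2, -1.3]
gripper_width: 21.4
```

```bash
python3 tiltc.py r3; python3 held.py wR3
```

```text
slope along Lx, toward lug side deg [-0.07 -0.13] rim z centre 134.9 831
ends 113.25045498822399 -113.66252642666387 lug side [np.float64(78.1), np.float64(79.2), np.float64(79.1), np.float64(79.0)] far [np.float64(-75.2), np.float64(-75.7), None, np.float64(-64.3)]
clock 20.57 pos [645.2 223.9 134.8] xdir 94.21 j [ 32.7  32.5   1.3  -0.  -58.8 151.5] F [2.4 0.5 0.1] w 21.7
shift units [ 0.0004  0.0376 -0.0049] spin 0.0003
held rib x [-34.20920864  86.63146008] 57
band y [ 3.4103     10.24646641] -3.6684594337586334
```

Level and home: tilt is 0.1° and the rim is at 134.9. Backing the finger off, then lifting straight out.

Call:
play_rows --targets '[{"tx": 0, "ty": 0.01, "tz": 0, "spin": 0, "gripper": 0.5}, {"tx": 0, "ty": 0.018, "tz": 0, "spin": 0, "gripper": 0.5}, {"tx": 0, "ty": 0.018, "tz": 0, "spin": 0, "gripper": 0.35}, {"tx": 0, "ty": 0.018, "tz": 0, "spin": 0, "gripper": 0.3}, {"tx": 0, "ty": 0.018, "tz": -0.03, "spin": 0, "gripper": 0.3}, {"tx": 0, "ty": 0.018, "tz": -0.1, "spin": 0, "gripper": 0.3}, {"tx": 0, "ty": 0.018, "tz": -0.25, "spin": 0, "gripper": 0.3}, {"tx": 0, "ty": 0.018, "tz": -0.5, "spin": 0, "gripper": 0.3}, {"tx": 0, "ty": 0.018, "tz": -0.75, "spin": 0, "gripper": 0.3}, {"tx": 0, "ty": 0.018, "tz": -0.9, "spin": 0, "gripper": 0.3}, {"tx": 0, "ty": 0.018, "tz": -0.9, "spin": 0, "gripper": 0.3}]'

```text
clock: 22.0
position: [650.7, 224.4, 366.5]
ee_rot: [0.681, 0.733, 0.005, 0.002]
contact_force: [-0.4, -0.5, -0.7]
gripper_width: 29.7
```

```bash
python3 tiltc.py r4
python3 - <<'E'
from h import *
d=snap('wrist','wF1')
Q,s,z=rim(d,135,(578.3,229),4);print(z,fit(Q,(578.3,229),94.2))
d=load('r4');Q,s,z=rim(d,135,(578.3,229),5)
try: print("top",z,fit(Q,(578.3,229),94.2))
except Exception as x: print(x)
Q,s,z=rim(d,75,(538,-206));print("base",z,fit(Q,(538,-206),77.8))
E
```

```text
slope along Lx, toward lug side deg [-0.09  0.14] rim z centre 134.9 913
ends 113.42892659577699 -114.09805186236902 lug side [np.float64(79.3), np.float64(79.2), np.float64(79.3), np.float64(79.0)] far [np.float64(-75.2), np.float64(-75.4), np.float64(-75.4), None]
clock 22.1 pos [649.4 224.3 360.8] xdir 94.22 j [ 32.5  25.9  22.6  -0.  -86.6 151.7] F [-0.2 -0.  -1.5] w 30.0
shift units [-7.00e-04  2.00e-02  8.99e-01] spin 0.0004
134.70778972081877 (array([576.99427356, 229.19523173]), np.float64(94.25488136110687), {'len': np.float64(224.38208301305463), 'wid': np.float64(157.9994986912017), 'slopes': array([-0.12,  0.13,  0.12,  0.22])})
top 134.97773820865586 (array([575.61928338, 226.62495801]), np.float64(95.00302383468195), {'len': np.float64(220.58166031619476), 'wid': np.float64(149.19438416607358), 'slopes': array([-0.18,  0.77, -0.87, -0.55])})
base 75.15310561521937 (array([ 536.67933484, -206.11795044]), np.float64(77.82943368638438), {'len': np.float64(219.48554369390163), 'wid': np.float64(148.56720369021843), 'slopes': array([ 0.05,  0.25, -0.19, -0.68])})
```

View pics/wF1.png

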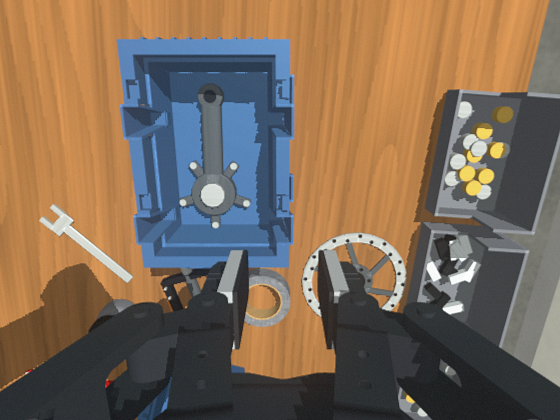

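View pics/r4sc.png

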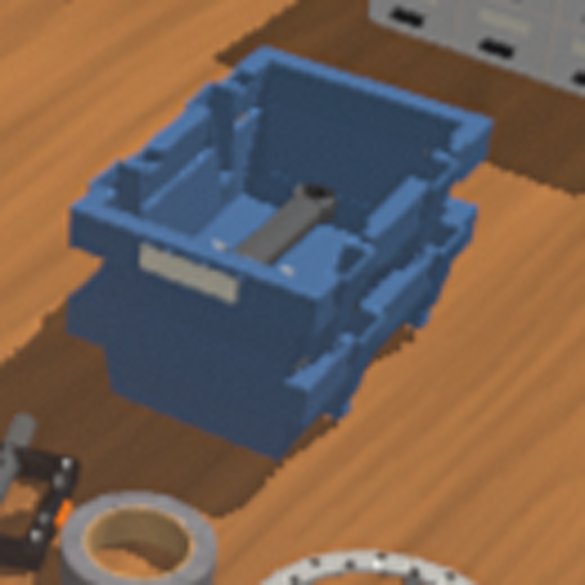

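View pics/r4.png

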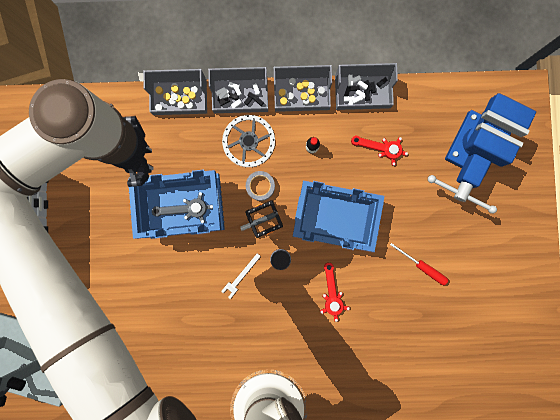

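The stack is level and home: rim 134.9, angle 94.25°, centre about 1.3 mm towards the lugs. The crank lies in it at (212,150), and the bystanders and base crate look unmoved. Letting the arm settle, then handing in.

Call:
play_rows --targets '[{"tx": 0, "ty": 0, "tz": 0, "spin": 0, "gripper": 0.3}, {"tx": 0, "ty": 0, "tz": 0, "spin": 0, "gripper": 0.3}]'

```text
clock: 22.4
position: [649.7, 224.2, 358.6]
ee_rot: [0.681, 0.733, -0.001, -0.0]
contact_force: [0.7, -0.6, -0.8]
gripper_width: 29.8
```

```bash
python3 -c "
from bench import *
print(read_state()['clock'],job_done())"
```

```text
the job is handed in; nothing more can be done
22.4 None
```

The crate with the crank arm now stands on the cassette crate, turned half round. I handed the job in at 22.4 s with the gripper clear above it.

**How it was done:** I gripped the crate's long band nearest the robot, lifted it out of the nest and turned it half round. Held from one side it sagged only 0.6°, not the 3–5° needed. So I set its far feet on the far rim about 4 mm off centre and let go. The lug side tipped down 2.6° into its pockets. I then pushed the far band with one finger until the toes were under the lugs and the far feet dropped into their pockets.

**Last checks:**
- **Level and height:** tilt is about 0.1°, and the rim stands at 134.7–135.0 mm. That puts the undersides about 60 mm apart.
- **Position:** the wrist camera puts the crate in line within 0.1° and about 1.3 mm towards the lugs from the loaded crate's first measured place.
- **Way round and contents:** the card end is reversed and the crank arm lies in the crate.
- **Surroundings:** the empty crate is within about 0.4 mm of where the top camera put the nested pair at the start. By eye, the things on the bench have not moved.

**What disagreed:**
- The wrist and top cameras differ by about 2 mm, in y for the loaded crate and in both directions for the final stack. I placed the crate from wrist views taken in the same orientation.
- The final top-view fit read 95.0° against 94.25° from the wrist. The arm partly hid the crate in that view, so I trusted the wrist view.
- I did not look at the toes under the lugs directly; I inferred it from the height and the level.

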